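Recharge the dosing unit with blocks

TASK

Recharge the dosing unit: lift the white lid off its round head by the knob and stand it on the cork mat, then put both pins of the spanner into the two holes of the ring and turn the ring anticlockwise to its open stop. Lay every white dosing block on the sloping tray, lengthwise down the slope, so that they slide fully home to the end fence, side by side with the first in the corner by the head. Finish with the spanner standing in the middle of its rubber mat and the lid fully down on the head, and do not disturb the other things on the counter.

Things in the scene. Friction and masses are not known exactly. Their poses are not given: they have to be found in the camera images.
- ring (a joint): turn (rad) of the flat steel ring on top of the feed head: starts at 0 to 0.3, grows anticlockwise seen from above, meets its open stop at 1.25. Ring 120 mm across, 16 mm thick, its top 86 mm above the counter, turning about the upright axis through head_top; stiff (about 0.25 N m), stays where it is left
- hole_a (a point): mouth centre, level with the ring's top face, of one of the ring's two equal holes: 13 mm across, 16 mm deep, 38 mm from the ring's axis
- hole_b (a point): mouth centre of the other, equal hole, opposite hole_a (76 mm apart)
- head_top (a point): centre of the feed head level with the ring's top face, z up, x away from the robot. The head is a white drum 128 mm across, fixed on the grey base plate of the dosing unit; the base also carries the sloping tray, to the right of the head as seen from the robot
- tray_corner (a point): lowest corner of the sloping aluminium tray, on its plate, where its two 20 mm fences meet. x runs down the slope (0.32 rad) to the end fence at x = 0, farthest from the robot; y runs to the side fence at y = 0 beside the head, also downhill (0.3 rad); z stands off the plate. In the corner a block's middle is at x -35, y -22.5, z 16 mm; the next lie beside it at y -67.5, -112.5
- tray_middle (a point): middle of the tray's plate, same axes as tray_corner, at x -90, y -100 mm from it. The plate is 180 mm (x) by 200 mm (y), unfenced on its two upper sides, and slick (friction about 0.15): a block let go on it slides down and across by itself until it meets the fences or a neighbour
- lid_knob (a point): middle of the black knob (32 mm across, 24 mm tall) of the loose white lid, z up. The lid is a cap 144 mm across; its skirt (138 mm inside) goes 20 mm down over the head with 5 mm to spare all round. It rests on the ring and hides its holes. This point is 52 mm above the skirt's edge, 28 mm above the lid's top, 32 mm above head_top when on. 220 g
- lid: the same lid; origin at the centre of the skirt's lower edge, z up
- cork_centre (a point): middle of the top of the round cork mat, 190 mm across and 4 mm thick, fixed on the counter: the place for the lid while it is off
- mat_centre (a point): middle of the top of the square black rubber mat, 150 x 150 mm and 3 mm thick, fixed on the counter: the spanner's place
- spanner_grip (a point): point in the upright black grip of the pin spanner, 54 mm above its pin tips, midway between the pins. Grip 40 mm (x) by 22 mm (y), 24 to 74 mm above the pin tips. A steel bar 104 mm long along y, 12 to 24 mm up, carries the pins; a 20 mm wide tail along -x ends 97 mm out in a foot as low as the pins, so the spanner stands by itself, z up. 300 g
- pin_a (a point): centre of the tip of one pin of the spanner (8 mm across, 12 mm long, pointing down), 38 mm to the +y side of the grip
- pin_b (a point): centre of the tip of the other, equal pin, 38 mm to the -y side (76 mm apart)
- block1_mid (a point): middle of a white dosing block, 70 mm (x) by 45 mm (y) by 32 mm (z) tall with a paper band, lying flat on the counter on the robot's right; about 130 g
- block2_mid (a point): middle of another such block (two or three are there, the others absent)
- block3_mid (a point): middle of another such block (two or three are there, the others absent)
- block4_mid (a point): middle of another such block (two or three are there, the others absent)
- pill_jar: small amber jar with a white cap, 48 mm across, 75 mm tall, loose, not part of the job; origin at the centre of its underside
- carton_small: small brown carton 90 x 50 x 30 mm, loose, not part of the job; origin at the centre of its underside
- spray_bottle: squat white jar, 56 mm across, 100 mm tall, loose, not part of the job; origin at the centre of its underside
- tape_roll: roll of paper tape, 70 mm across, 25 mm tall, lying flat, loose, not part of the job; origin at the centre of its underside
- carton_flat: brown carton 120 x 80 x 35 mm, loose, not part of the job; origin at the centre of its underside
- tall_bottle: white bottle with a blue cap, 64 mm across, 160 mm tall, loose, not part of the job; origin at the centre of its underside
Things that resemble listed ones, but are neither listed nor needed, are in the scene too. Leave any green look-alike of the part that bears block4_mid alone. What is shaped like the part that bears block1_mid but green is not meant.

How it is judged:
On the way, in this order (a step that is already met when the one before it is completed fails the run):
1. the lid stands on the cork mat, let go (horizontal distance between lid_knob and cork_centre below 0.06 m and height (world z) of lid_knob between 0.05 and 0.062 m and angle between lid_knob's own z axis and vertical below 0.08 rad and contact force between the fingers and lid below 0.2 N), for 0.2 s.
2. both pins of the spanner are in the ring's holes before it is turned open ((((horizontal distance between pin_a and hole_a below 0.006 m and z of pin_a in the frame of hole_a below -0.006 m) and (horizontal distance between pin_b and hole_b below 0.006 m and z of pin_b in the frame of hole_b below -0.006 m)) or ((horizontal distance between pin_a and hole_b below 0.006 m and z of pin_a in the frame of hole_b below -0.006 m) and (horizontal distance between pin_b and hole_a below 0.006 m and z of pin_b in the frame of hole_a below -0.006 m))) and value of joint ring below 0.6 rad), for 0.1 s.
3. the ring is turned to its open stop with both pins still in the holes ((((horizontal distance between pin_a and hole_a below 0.006 m and z of pin_a in the frame of hole_a below -0.006 m) and (horizontal distance between pin_b and hole_b below 0.006 m and z of pin_b in the frame of hole_b below -0.006 m)) or ((horizontal distance between pin_a and hole_b below 0.006 m and z of pin_a in the frame of hole_b below -0.006 m) and (horizontal distance between pin_b and hole_a below 0.006 m and z of pin_b in the frame of hole_a below -0.006 m))) and value of joint ring above 1.12 rad), for 0.1 s.
At the end, for the whole second after the job is handed in: ring above 1.10 rad; blocks flat, lengthwise (0.15 rad), within 6 mm of the end fence, in a close row (middles under 52 mm apart) from the corner (7.5 mm); spanner upright, within 65 mm of the mat's middle; lid level and down on the head (10 mm sideways, 4 mm in height); all at rest (value of joint ring above 1.1 rad and y of any of block1_mid, block2_mid, block3_mid, block4_mid in the frame of tray_corner above -0.03 m and x of block1_mid in the frame of tray_corner between -0.041 and -0.029 m and z of block1_mid in the frame of tray_corner between 0.011 and 0.021 m and y of block1_mid in the frame of tray_corner between -0.15 and -0.017 m and angle between the x axis of each of block1_mid, block2_mid, block3_mid, block4_mid and the x axis of tray_corner, either way round below 0.15 rad and (y of block1_mid in the frame of tray_corner above -0.03 m or distance between block1_mid and block2_mid below 0.052 m or distance between block1_mid and block3_mid below 0.052 m or distance between block1_mid and block4_mid below 0.052 m) and x of block2_mid in the frame of tray_corner between -0.041 and -0.029 m and z of block2_mid in the frame of tray_corner between 0.011 and 0.021 m and y of block2_mid in the frame of tray_corner between -0.15 and -0.017 m and (y of block2_mid in the frame of tray_corner above -0.03 m or distance between block2_mid and block1_mid below 0.052 m or distance between block2_mid and block3_mid below 0.052 m or distance between block2_mid and block4_mid below 0.052 m) and x of block3_mid in the frame of tray_corner between -0.041 and -0.029 m and z of block3_mid in the frame of tray_corner between 0.011 and 0.021 m and y of block3_mid in the frame of tray_corner between -0.15 and -0.017 m and (y of block3_mid in the frame of tray_corner above -0.03 m or distance between block3_mid and block1_mid below 0.052 m or distance between block3_mid and block2_mid below 0.052 m or distance between block3_mid and block4_mid below 0.052 m) and x of block4_mid in the frame of tray_corner between -0.041 and -0.029 m and z of block4_mid in the frame of tray_corner between 0.011 and 0.021 m and y of block4_mid in the frame of tray_corner between -0.15 and -0.017 m and (y of block4_mid in the frame of tray_corner above -0.03 m or distance between block4_mid and block1_mid below 0.052 m or distance between block4_mid and block2_mid below 0.052 m or distance between block4_mid and block3_mid below 0.052 m) and horizontal distance between spanner_grip and mat_centre below 0.065 m and height (world z) of spanner_grip between 0.051 and 0.063 m and angle between spanner_grip's own z axis and vertical below 0.08 rad and horizontal distance between lid_knob and head_top below 0.01 m and z of lid_knob in the frame of head_top between 0.028 and 0.036 m and angle between lid_knob's own z axis and vertical below 0.06 rad and linear speed of lid below 0.02 m/s); the robot touches nothing.
It fails at once if one of the other loose things (jars, bottle, cartons, tape) is moved more than 40 mm (distance of any of pill_jar, carton_small, spray_bottle, tape_roll, carton_flat, tall_bottle from where it was at the start of the episode above 0.04 m).
Of block1, block2, block3, block4 only 2 to 3 are there at a start; the rules pass over those that are not, and their reading is None.
At some moment in a run one of block1, block2, block3, block4 may be knocked a few centimetres aside while the robot is not near it.
It also fails if it takes over 200 s, if anything falls off the work surface, if the arm or the gripper's body presses on something with over 40 N, if the wrist force passes 120 N, or if a joint passes its speed limit or range.

ROBOT

A 7-joint arm with a two-finger parallel gripper is mounted at the origin on the work surface. World frame = base frame: x ahead of the robot, y to its left, z up, the work surface at z = 0. Lengths are in m, angles in rad, forces in N, time in s.
With the tool pointing down it reaches from about 0.375 to 0.925 m from the base axis. Payload 3.1 kg.
Tool frame: the origin (TCP) lies midway between the tips of the shut fingers; the grasp point (between the pads) lies ctrl.grasp_offset behind it (ctrl.grasp_offset is the distance from the TCP to the grasp point, in m); y points along the fingers, z is the direction in which the jaws open and shut, and the axes are right-handed (so a half turn about y gives the same grasp; the last joint's range is limited). The gripper opens to 85 mm and grips with 20 to 120 N. Pads are 22 mm wide; open, the fingers measure 114 mm over their backs; the gripper's body (76 mm by 85 mm) begins 54 mm behind the grasp point. The pads swing forward as they close: fully open they stand 13 mm farther back than shut.
Start: joints at [1.198, 0.383, 0.044, 1.598, -0.018, 1.161, -0.05], TCP at [0.176, -0.626, 0.231] pointing down, gripper open.
Joint ranges: [-2.61, 2.61], [-0.41, 2.15], [-1.48, 1.57], [0, 2.5], [-1.57, 4.71], [0.05, 1.97], [-2.85, 2.85]. Speed limits (rad/s): [2.79, 2.79, 3.14, 3.14, 3.14, 3.14, 3.14].

INTERFACE

Orientations are given as a rotation vector (axis times angle).
In Python, from plant import ctrl gives the robot as it stands.
- The arm moves only by the tool send_rows, never from a script. Its argument "deltas" is a list of rows, each a list of 3 entries, a list of its own where there are three numbers: the shift along the tool's x, y, z in m, then the turn, a rotation vector about the tool's x, y, z in degrees, then the closure in counts, from 0 (fully open) to 255 (shut). A call has 1 to 8 rows; each row is the pose to reach, as a shift and turn from the pose commanded when the call began, along the tool's axes at that moment; what a row does not reach only later rows make up. A row lasts 1/8 s, in which the tool goes at most 62.5 mm and 10.7 degrees, less where a joint would pass 70% of its speed; a pose out of reach is approached as far as the arm can. A call with a gripper value outside its range is refused whole. The fingers move at their own pace and stop on an object; "grip_force" is the grip in N (left out, the last holds). Time passes only in rows, so rows that repeat a pose let the fingers close. It gives the time, the measured TCP pose, the force and the opening at its end, in the units of the state.
- ctrl.get_obs(): the state, without advancing time (a new reading comes with each control period).
- ctrl.read_camera(name): name is "side" or "top" or "wrist"; returns (picture, depth): 400x640x3 uint8, red, green, blue; 400x640 float32, m along the optical axis (not along the pixel's ray), 0 where there is no reading.
- ctrl.camera_model(name): a dict with "mtx" (3x3 intrinsics, pixels), "dist_coeffs" ([k1, k2, p1, p2, k3] as OpenCV has them; the pictures are not rectified), "R" (3x3) and "t" (3): a world point X has camera coordinates R X + t; the wrist camera has in their place "tool_from_camera" (4x4, takes a point from camera to tool coordinates, whose origin is the TCP and whose axes are the tool frame's). Camera axes: x right, y down, z forward; pixel columns grow to the right and rows downward; lengths in m; the calibration is good to about 2 mm. A picture is of the moment at which its call begins: read the wrist's pose just before it. camera_model takes no time and is no camera call.
- ctrl.sign_off(): hands the job in, once; it reports no verdict.
Trained networks look in the newest picture that a camera, given by its name, has taken for a name from the list of things; names that differ only in an ending like _2 or _b are one class to them, and where a whole thing is asked for, a point or a joint stands for the part that bears it (a point fixed in the world has none). Each returns a list of dicts, best first, with "conf" (0 to 1); they miss things now and then, are a little off and sometimes report something else, mostly with a low value. They report only what shows in the picture. A call takes as long as a camera call. They do not tell look-alikes from the thing itself.
- ctrl.silhouettes(camera, target): "mask" (400x640 bool, what is visible of it) and "location" ([column, row] in pixels, amid what is visible of it).
The state is a dict: "t": time; "joint_pos": joint angles; "qd": joint speeds; "joint_torque": joint torques, N m; "ee_pos": TCP position; "tool_rot": TCP orientation; "wrist_force": force on the tool from outside, world axes, zero at the start; "torque": the same for the moment, N m; "opening": finger opening in m.
Only numpy, scipy, OpenCV 4.12 (cv2) and the standard library are available. Lean on these libraries where they do the work, as an engineer would, in place of code of your own. Each camera call takes 0.05 s, during which the arm holds its last target.

## Working session

There is one attempt and no reset: what is moved stays moved. The work goes in short steps, Python scripts to look and compute and a tool call to move; the robot and the scene stay as the last step left them, time stands still between calls to the robot, and variables do not carry over. Pictures are saved under pics/ and viewed, and the job is handed in when it is done.

Besides the shell and the picture viewer there is one more tool, called after "Request:" as name([rows], argument=value, ...), one row to a line, values as JSON. send_rows: Moves the arm, as the interface text tells. Its arguments: {"type":"object","properties":{"deltas":{"type":"array","items":{"type":"array"}},"grip_force":{"type":"number"}},"required":["deltas"]}

```bash
ls -la; mkdir -p pics; cat > /dev/null; python3 - <<'E'
from plant import ctrl
import cv2, numpy as np
o=ctrl.get_obs()
for k,v in o.items(): print(k,np.round(v,4))
print(ctrl.grasp_offset)
for n in ["side","top","wrist"]:
    p,d=ctrl.read_camera(n)
    cv2.imwrite(f"pics/{n}0.png",p[:,:,::-1]); np.save(f"/tmp/{n}_d.npy",d)
    m=ctrl.camera_model(n)
    for k,v in m.items(): print(n,k,np.round(v,4).tolist())
E
```

```text
total 12
drwxr-xr-x  3 agent agent 4096 Dec  7 07:19 .
drwxr-xr-x 23 root  root  4096 Dec  7 07:19 ..
drwxr-xr-x  2 agent agent 4096 Dec  7 07:19 pics
t 0.0
joint_pos [ 1.1982  0.3839  0.0438  1.5996 -0.0179  1.1612 -0.0499]
qd [ 0.0014 -0.0002 -0.0013  0.0002 -0.0005  0.0016 -0.0016]
joint_torque [-1.00000e-04 -4.33459e+01  1.02450e+00 -2.49512e+01  1.05000e-02
  1.14000e-02  0.00000e+00]
ee_pos [ 0.1761 -0.6247  0.2299]
tool_rot [-0.2875  2.0772 -2.0718]
wrist_force [ 0.0254 -0.0146 -0.3173]
torque [-0.0199 -0.0325  0.009 ]
opening 0.0854
0.0187
side mtx [[504.4289, 0.0, 322.387], [0.0, 504.4289, 196.1271], [0.0, 0.0, 1.0]]
side dist_coeffs [-0.1082, 0.0, 0.0, 0.0, 0.0]
side R [[0.9986, -0.0522, -0.0087], [-0.0393, -0.6208, -0.783], [0.0355, 0.7822, -0.622]]
side t [-0.5704, 0.0849, 1.808]
top mtx [[418.803, 0.0, 319.0768], [0.0, 418.803, 199.9576], [0.0, 0.0, 1.0]]
top dist_coeffs [-0.0444, 0.0, 0.0, 0.0, 0.0]
top R [[-0.0059, -0.9999, 0.0134], [-0.9871, 0.0037, -0.16], [0.1599, -0.0142, -0.987]]
top t [-0.0054, 0.5709, 1.2477]
wrist mtx [[337.1412, 0.0, 321.7092], [0.0, 337.1412, 196.1799], [0.0, 0.0, 1.0]]
wrist dist_coeffs [-0.0311, 0.0, 0.0, 0.0, 0.0]
wrist tool_from_camera [[-0.0005, 0.9645, 0.264, -0.0673], [0.0, -0.264, 0.9645, -0.1427], [1.0, 0.0005, 0.0001, -0.0014], [0.0, 0.0, 0.0, 1.0]]
```

View pics/top0.png

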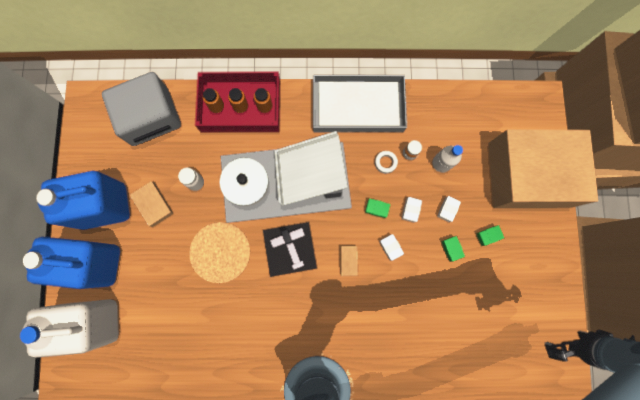

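View pics/side0.png

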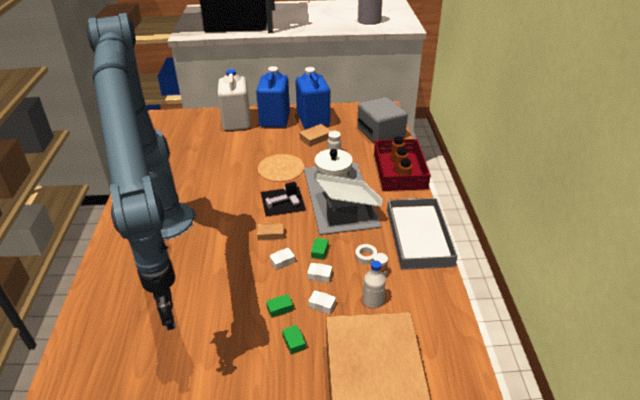

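View pics/wrist0.png

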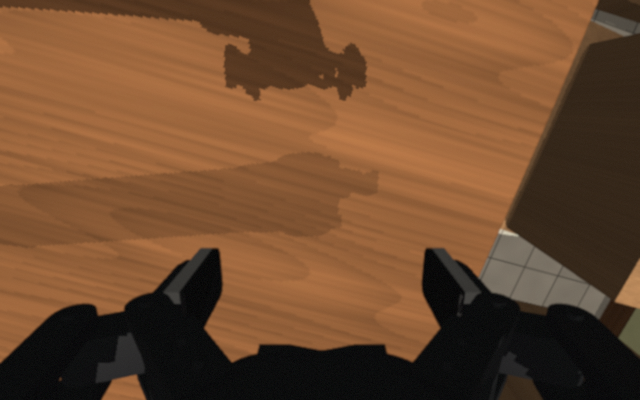

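The top view shows the lid and head at (243,181) with the tray to their right at (312,168). The cork is at (220,251), and the spanner stands on the black mat at (290,248). White blocks are at (412,209), (450,208) and (391,247); the green look-alikes are at (377,207), (453,248) and (489,235).

```bash
cat > h.py <<'E'
from plant import ctrl
import cv2, numpy as np
from scipy.spatial.transform import Rotation as Rot
def cam(name):
    m=ctrl.camera_model(name)
    o=ctrl.get_obs()
    K=np.array(m["mtx"]);D=np.array(m["dist_coeffs"])
    if name=="wrist":
        T=np.eye(4);T[:3,:3]=Rot.from_rotvec(o["tool_rot"]).as_matrix();T[:3,3]=o["ee_pos"]
        W=T@np.array(m["tool_from_camera"])
    else:
        C=np.eye(4);C[:3,:3]=m["R"];C[:3,3]=m["t"];W=np.linalg.inv(C)
    p,d=ctrl.read_camera(name)
    return dict(K=K,D=D,W=W,p=p,d=d,name=name)
def rays(c,uv):
    uv=np.asarray(uv,float).reshape(-1,1,2)
    n=cv2.undistortPoints(uv,c["K"],c["D"]).reshape(-1,2)
    return np.c_[n,np.ones(len(n))]
def cloud(c):
    if "cl" not in c:
        vv,uu=np.mgrid[:400,:640]
        r=rays(c,np.c_[uu.ravel(),vv.ravel()].astype(float))
        P=r*c["d"].reshape(-1,1); X=P@c["W"][:3,:3].T+c["W"][:3,3]
        X[c["d"].ravel()<=0]=np.nan
        c["cl"]=X.reshape(400,640,3)
    return c["cl"]
def at_z(c,uv,z):
    r=rays(c,uv)@c["W"][:3,:3].T; o=c["W"][:3,3]
    return o+r*((z-o[2])/r[:,2:3])
def proj(c,X):
    X=np.atleast_2d(X); M=np.linalg.inv(c["W"])
    P=X@M[:3,:3].T+M[:3,3]
    return cv2.projectPoints(P.reshape(-1,1,3),np.zeros(3),np.zeros(3),c["K"],c["D"])[0].reshape(-1,2)
def save(c,name,crop=None,s=1):
    p=c["p"][:,:,::-1]
    if crop: u0,v0,u1,v1=crop; p=p[v0:v1,u0:u1]
    if s!=1: p=cv2.resize(p,None,fx=s,fy=s,interpolation=cv2.INTER_CUBIC)
    cv2.imwrite(f"pics/{name}.png",p)
def pose():
    o=ctrl.get_obs(); return np.array(o["ee_pos"]),Rot.from_rotvec(o["tool_rot"])
def togo(tgt_pos,yaw,grasp=True,tilt=None,cmd=None):
    """tool y down; yaw = angle of tool z (jaw axis) in world xy. tgt_pos = grasp point if grasp"""
    p,R=pose()
    if cmd is not None: p,R=cmd
    best=None
    for k in (0,np.pi):
        z=np.array([np.cos(yaw+k),np.sin(yaw+k),0]); y=np.array([0,0,-1.]); x=np.cross(y,z)
        Rt=Rot.from_matrix(np.c_[x,y,z])
        rv=(R.inv()*Rt).as_rotvec(degrees=True)
        if best is None or np.linalg.norm(rv)<np.linalg.norm(best[1]): best=(Rt,rv)
    Rt,rv=best
    t=np.array(tgt_pos,float)
    if grasp: t=t+np.array([0,0,-ctrl.grasp_offset])
    sh=R.inv().apply(t-p)
    return np.round(sh,4),np.round(rv,2)
E
python3 - <<'E'
from h import *
c=cam("top");s=cam("side")
for c in (c,s):
    X=cloud(c)
    for n in ["lid_knob","lid","block1_mid","spanner_grip","cork_centre","mat_centre","tray_middle","head_top","pill_jar","carton_small","spray_bottle","tape_roll","carton_flat","tall_bottle"]:
        try: r=ctrl.silhouettes(c["name"],n)
        except Exception as e: print(n,e); continue
        for q in r[:7]:
            m=q["mask"]; P=X[m]; P=P[~np.isnan(P[:,0])]
            print(c["name"],n,round(q["conf"],2),np.round(q["location"]),m.sum(),np.round(np.median(P,0),3),"zmax",np.round(np.percentile(P[:,2],95),3))
save(c,"x")
E
```

```text
top lid_knob 0.58 [245. 184.] 1791 [0.619 0.216 0.09 ] zmax 0.115
top lid 0.94 [247. 179.] 1715 [0.619 0.216 0.09 ] zmax 0.12
top block1_mid 0.89 [411. 211.] 359 [ 0.543 -0.297  0.032] zmax 0.036
top block1_mid 0.62 [379. 209.] 359 [ 0.55  -0.191  0.032] zmax 0.037
top spanner_grip 0.61 [288. 239.] 535 [0.441 0.077 0.027] zmax 0.078
top spanner_grip 0.31 [449. 158.] 580 [ 0.688 -0.396  0.106] zmax 0.161
top cork_centre 0.9 [221. 254.] 2884 [0.411 0.304 0.004] zmax 0.009
top cork_centre 0.5 [447. 158.] 622 [ 0.687 -0.397  0.103] zmax 0.161
top mat_centre 0.84 [289. 247.] 1914 [0.416 0.086 0.003] zmax 0.009
top tray_middle 0.83 [310. 169.] 3885 [0.662 0.019 0.088] zmax 0.129
top tray_middle 0.17 [245. 181.] 1779 [0.619 0.216 0.09 ] zmax 0.116
top head_top 0.55 [300. 180.] 6821 [0.624 0.047 0.057] zmax 0.123
top pill_jar 0.81 [411. 152.] 256 [ 0.723 -0.298  0.072] zmax 0.079
top pill_jar 0.28 [446. 155.] 568 [ 0.687 -0.396  0.106] zmax 0.161
top carton_small 0.97 [350. 259.] 499 [ 0.387 -0.099  0.03 ] zmax 0.035
top spray_bottle 0.92 [190. 179.] 374 [0.631 0.379 0.097] zmax 0.103
top sp
[... 1487 characters left out ...]
side head_top 0.81 [341. 202.] 3865 [ 0.642 -0.005  0.015] zmax 0.109
side head_top 0.16 [335. 160.] 799 [0.623 0.197 0.087] zmax 0.118
side pill_jar 0.48 [382. 262.] 165 [ 0.741 -0.317  0.072] zmax 0.079
side carton_small 0.97 [270. 232.] 410 [ 0.387 -0.118  0.026] zmax 0.031
side carton_small 0.19 [382. 260.] 148 [ 0.743 -0.317  0.072] zmax 0.079
side spray_bottle 0.51 [335. 141.] 215 [0.639 0.368 0.077] zmax 0.1
side tape_roll 0.79 [365. 254.] 298 [ 0.699 -0.231  0.02 ] zmax 0.028
side carton_flat 0.85 [313. 132.] 434 [0.564 0.498 0.029] zmax 0.037
side carton_flat 0.7 [376. 284.] 862 [ 0.698 -0.432  0.09 ] zmax 0.159
side tall_bottle 0.66 [377. 286.] 853 [ 0.698 -0.433  0.091] zmax 0.159
```

```bash
python3 - <<'E'
from h import *
c=cam("top"); X=cloud(c)
save(c,"topz",(170,120,370,290),4)
save(c,"topb",(330,130,530,280),4)
np.savez("/tmp/top.npz",X=X,p=c["p"])
E
```

```text
(no output)
```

View pics/topz.png

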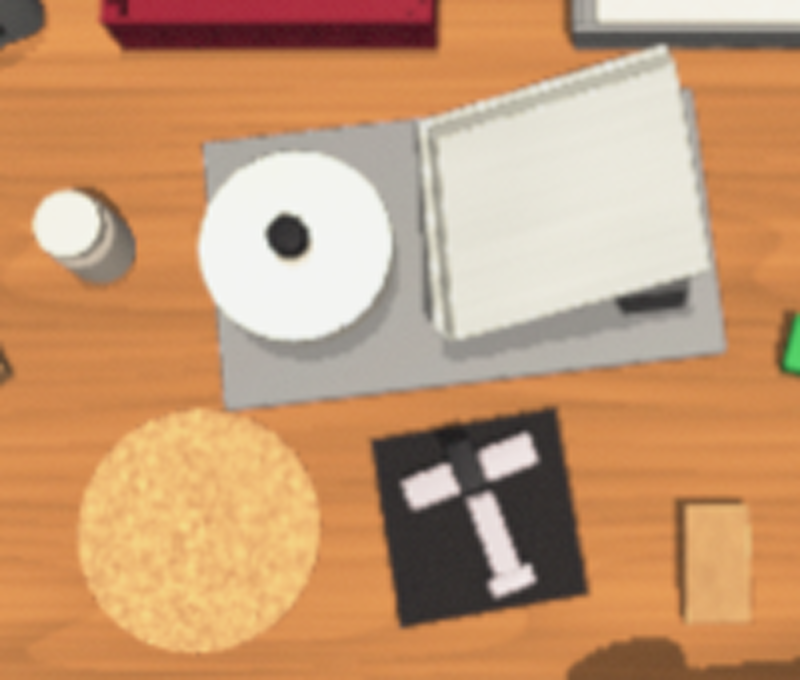

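View pics/topb.png

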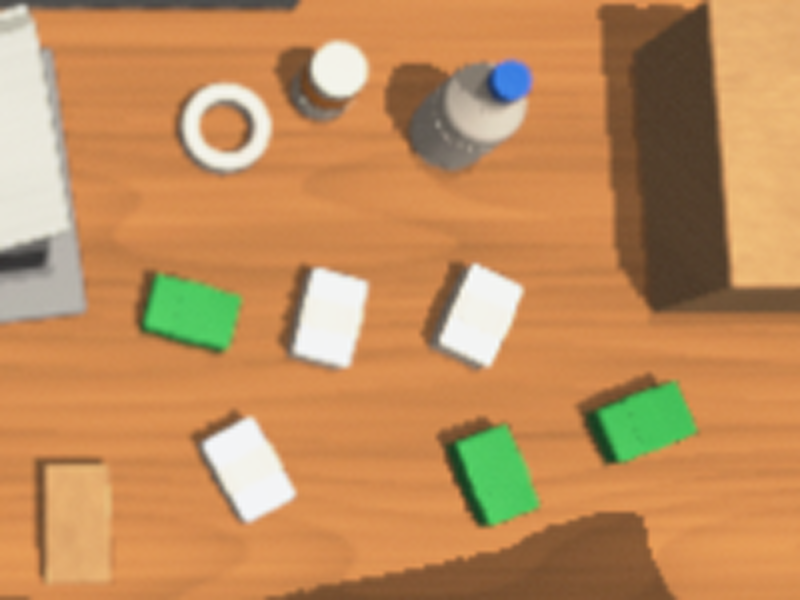

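```bash
cat > meas.py <<'E'
from h import *
def rect(mask2d,c,z):
    m=mask2d.astype(np.uint8); n,l,st,ce=cv2.connectedComponentsWithStats(m)
    out=[]
    for i in range(1,n):
        if st[i,4]<120: continue
        cs,_=cv2.findContours((l==i).astype(np.uint8),cv2.RETR_EXTERNAL,cv2.CHAIN_APPROX_NONE)
        W=at_z(c,cs[0].reshape(-1,2).astype(float),z)[:,:2]
        r=cv2.minAreaRect((W*1000).astype(np.float32))
        b=cv2.boxPoints(r); e=[b[1]-b[0],b[2]-b[1]]; e=max(e,key=np.linalg.norm)
        out.append((np.round(np.array(r[0])/1000,4),np.round(np.sort(r[1]),1),round(np.degrees(np.arctan2(e[1],e[0]))%180,1),np.round(ce[i])))
    return out
E
python3 - <<'E'
from meas import *
for nm in ("top","side"):
    c=cam(nm);X=cloud(c);p=c["p"].astype(int);z=X[...,2]
    hsv=cv2.cvtColor(c["p"],cv2.COLOR_RGB2HSV)
    white=(hsv[...,1]<60)&(hsv[...,2]>130)
    print(nm,"blocks")
    m=white&(z>0.027)&(z<0.038)&(X[...,1]<-0.12)&(X[...,0]<0.66)
    for r in rect(m,c,0.032): print(r)
    m=(z>0.086-.003)&(z<0.095)&white&(np.hypot(X[...,0]-.62,X[...,1]-.21)<.09)
    cs,_=cv2.findContours(m.astype(np.uint8),cv2.RETR_EXTERNAL,cv2.CHAIN_APPROX_NONE)
    W=at_z(c,max(cs,key=len).reshape(-1,2).astype(float),.09)[:,:2]
    print("lid",cv2.minEnclosingCircle((W*1000).astype(np.float32)), cv2.fitEllipse((W*1000).astype(np.float32)), "z",np.nanmedian(z[m]))
    m=(z>.1)&(z<.125)&(hsv[...,2]<80)&(np.hypot(X[...,0]-.62,X[...,1]-.21)<.09)
    cs,_=cv2.findContours(m.astype(np.uint8),cv2.RETR_EXTERNAL,cv2.CHAIN_APPROX_NONE)
    m2=m&(z>.127-.012); print("knob top",m2.sum(),X[m2].mean(0),np.nanmax(z[m]))
    # grip
    m=(np.hypot(X[...,0]-.43,X[...,1]-.08)<.1)&(z>.068)&(z<.085); print("grip top",m.sum(),X[m].mean(0))
    for r in rect(m,c,.077): print(r)
    for zr,zz in (((.018,.034),.027),):
        m=(np.hypot(X[...,0]-.43,X[...,1]-.08)<.12)&(z>zr[0])&(z<zr[1])&(X[...,1]>-.02)&(X[...,0]<.55)
        for r in rect(m,c,zz): print("spanner",r)
    P=X[m]; 
    m=(hsv[...,2]<80)&(np.hypot(X[...,0]-.43,X[...,1]-.08)<.14)&(z<.012)
    m=cv2.morphologyEx(m.astype(np.uint8),cv2.MORPH_CLOSE,np.ones((25,25)))>0
    for r in rect(m,c,.003): print("mat",r)
    m=(hsv[...,1]>70)&(np.hypot(X[...,0]-.42,X[...,1]-.30)<.15)&(z<.02)&(p[...,0]>215)
    k=ctrl.silhouettes(nm,"cork_centre")[0]["mask"]
    cs,_=cv2.findContours(k.astype(np.uint8),cv2.RETR_EXTERNAL,cv2.CHAIN_APPROX_NONE)
    W=at_z(c,max(cs,key=len).reshape(-1,2).astype(float),.004)[:,:2]
    print("cork",cv2.fitEllipse((W*1000).astype(np.float32)))
E
```

```text
top blocks
(array([ 0.5449, -0.2986]), array([45.5, 69.7]), np.float32(163.9), array([412., 209.]))
(array([ 0.5452, -0.4181]), array([46.4, 69.6]), np.float32(152.6), array([450., 208.]))
(array([ 0.4269, -0.2296]), array([47.1, 69.4]), np.float32(29.6), array([391., 247.]))
lid ((622.5149536132812, 218.28639221191406), 72.01715850830078) ((622.1763305664062, 218.36212158203125), (138.24928283691406, 141.67884826660156), 177.8160858154297) z 0.09037275898880504
knob top 8 [0.61099292 0.21523589 0.12245832] 0.12477455720961106
grip top 100 [0.45836546 0.08991693 0.0767639 ]
spanner (array([0.4049, 0.0677]), array([32.8, 77.4]), np.float32(18.0), array([295., 256.]))
mat (array([0.4241, 0.0854]), array([144.5, 145.3]), np.float32(9.9), array([289., 249.]))
cork ((414.6629638671875, 304.2836608886719), (187.82781982421875, 191.08148193359375), 78.95257568359375)
side blocks
(array([ 0.4274, -0.2388]), array([46.6, 69.5]), np.float32(27.7), array([281., 256.]))
(array([ 0.5458, -0.307 ]), array([50.9, 70.4]), np.float32(164.0), array([319., 269.]))
(array([ 0.547 , -0.4262]), array([49.7, 70.1]), np.float32(153.1), array([322., 299.]))
lid ((624.06396484375, 206.63818359375), 75.7952651977539) ((623.0648193359375, 205.91583251953125), (136.42477416992188, 141.18504333496094), 108.02749633789062) z 0.08741794587638729
knob top 19 [0.62344868 0.2092434  0.12116016] 0.12493988556990199
grip top 54 [0.45917463 0.08240097 0.07372442]
spanner (array([0.4266, 0.0536]), array([ 64.2, 118.3]), np.float32(6.7), array([283., 199.]))
mat (array([0.4259, 0.0784]), array([144.4, 145.5]), np.float32(9.4), array([282., 201.]))
cork ((416.34234619140625, 294.56646728515625), (189.06893920898438, 190.54348754882812), 162.97084045410156)
```

```bash
python3 - <<'E'
from h import *
p,R=pose(); print(np.round(R.as_matrix(),3), "yaw z",np.degrees(np.arctan2(*R.as_matrix()[:2,2][::-1])))
for y in range(0,180,30): print(y,togo([0.62-0.0,0.215,0.30],np.radians(y),grasp=False))
E
```

```text
[[-0.962  0.     0.271]
 [-0.271  0.    -0.962]
 [-0.    -1.     0.   ]] yaw z -74.24986462918184
0 (array([-0.6551, -0.0687, -0.6886]), array([ -0.  , -74.25,  -0.  ]))
30 (array([-0.6551, -0.0687, -0.6886]), array([ 0.  , 75.75, -0.  ]))
60 (array([-0.6551, -0.0687, -0.6886]), array([ 0.  , 45.75, -0.  ]))
90 (array([-0.6551, -0.0687, -0.6886]), array([-0.  , 15.75, -0.  ]))
120 (array([-0.6551, -0.0687, -0.6886]), array([ -0.  , -14.25,  -0.  ]))
150 (array([-0.6551, -0.0687, -0.6886]), array([ -0.  , -44.25,  -0.  ]))
```

Request:
send_rows([
  [[-0.02,-0.03,-0.02],[0,-4,0],0],
  [[-0.06,-0.06,-0.06],[0,-10,0],0],
  [[-0.1,-0.08,-0.1],[0,-16,0],0],
  [[-0.14,-0.09,-0.14],[0,-23,0],0],
  [[-0.18,-0.09,-0.18],[0,-30,0],0],
  [[-0.22,-0.09,-0.22],[0,-37,0],0],
  [[-0.26,-0.09,-0.26],[0,-43,0],0],
  [[-0.3,-0.09,-0.3],[0,-48,0],0],
])

```text
t: 2.9
ee_pos: [0.3844, -0.2538, 0.3217]
tool_rot: [-0.958, 1.535, -1.537]
wrist_force: [1.4, 0.0, 0.6]
opening: 0.0854
```

```bash
python3 - <<'E'
from h import *
print(pose()[0], np.round(ctrl.get_obs()["joint_pos"],2))
print(togo([0.56,0.25,0.33],np.radians(20),grasp=False))
E
```

```text
[ 0.38442016 -0.25381585  0.3216824 ] [ 0.84 -0.04 -0.33  1.9  -0.01  1.28  0.05]
(array([-0.5297, -0.0086, -0.0639]), array([ -0.06, -46.09,   0.05]))
```

Request:
send_rows([
  [[-0.03,0,0],[0,-3,0],0],
  [[-0.09,0,-0.01],[0,-9,0],0],
  [[-0.15,0,-0.02],[0,-15,0],0],
  [[-0.21,0,-0.03],[0,-21,0],0],
  [[-0.27,0,-0.04],[0,-27,0],0],
  [[-0.33,0,-0.04],[0,-33,0],0],
  [[-0.39,0,-0.04],[0,-40,0],0],
  [[-0.44,0,-0.04],[0,-46,0],0],
])

```text
t: 3.9
ee_pos: [0.5438, 0.1577, 0.3214]
tool_rot: [-1.353, 0.949, -0.951]
wrist_force: [0.0, -0.2, 0.3]
opening: 0.0853
```

Request:
send_rows([
  [[0,0,0.0],[0,0,0],0],
])

```text
t: 4.03
ee_pos: [0.5429, 0.1609, 0.3209]
tool_rot: [-1.352, 0.949, -0.944]
wrist_force: [-0.9, 0.3, 0.2]
opening: 0.0853
```

```bash
python3 - <<'E'
from h import *
c=cam("wrist"); save(c,"w1"); print(pose()[0], np.round(ctrl.get_obs()["joint_pos"],2)); np.savez("/tmp/w1.npz",p=c["p"],d=c["d"],W=c["W"])
E
```

```text
[0.54270365 0.15788181 0.32070684] [ 0.33  0.24 -0.79  1.66  0.17  1.31 -0.15]
```

View pics/w1.png

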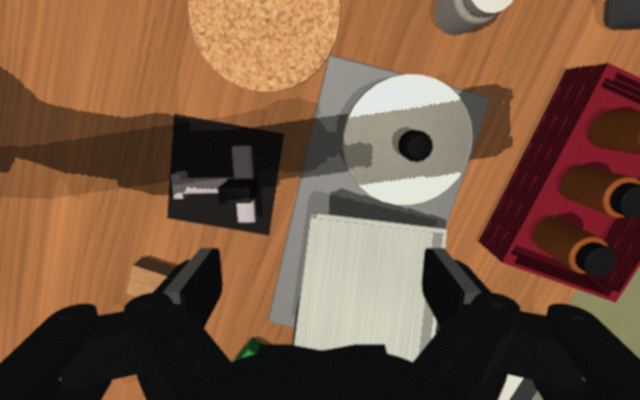

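Wrist view: the lid is centred near (408,140) with its knob at (415,145), the mat and spanner are at (228,175), the cork is at (265,30), and the tray runs from (300,215) to (445,350).

```bash
cat > scene.py <<'E'
from meas import *
def circ(m,c,z):
    cs,_=cv2.findContours(m.astype(np.uint8),cv2.RETR_EXTERNAL,cv2.CHAIN_APPROX_NONE)
    k=max(cs,key=len).reshape(-1,2).astype(float)
    k=k[(k[:,0]>1)&(k[:,0]<638)&(k[:,1]>1)&(k[:,1]<398)]
    W=at_z(c,k,z)[:,:2]
    from scipy.optimize import least_squares
    f=lambda q:np.hypot(W[:,0]-q[0],W[:,1]-q[1])-q[2]
    s=least_squares(f,[*W.mean(0),.07],loss="soft_l1",f_scale=.001)
    return np.round(s.x,4)
E
python3 - <<'E'
from scene import *
c=cam("wrist");X=cloud(c);z=X[...,2];hsv=cv2.cvtColor(c["p"],cv2.COLOR_RGB2HSV)
near=np.hypot(X[...,0]-.62,X[...,1]-.215)<.1
m=near&(z>.082)&(z<.2)
print("lidz",np.nanmedian(z[near&(z>.082)&(z<.1)]))
print("lid",circ(m&(z<.135),c,.090))
m=near&(z>.105)&(z<.14); print("knob z max",np.nanpercentile(z[m],99)); 
m=near&(z>.120)&(z<.14); print("knobtop",X[m].mean(0),circ(m,c,.130))
k=ctrl.silhouettes("wrist","cork_centre"); print(k[0]["conf"],circ(k[0]["mask"],c,.004))
m=(hsv[...,2]<85)&(np.hypot(X[...,0]-.425,X[...,1]-.085)<.12)&(z<.012)&(X[...,0]<.52)
m=cv2.morphologyEx(m.astype(np.uint8),cv2.MORPH_OPEN,np.ones((5,5)))
m=cv2.morphologyEx(m,cv2.MORPH_CLOSE,np.ones((35,35)))>0
for r in rect(m,c,.003): print("mat",r)
m=(np.hypot(X[...,0]-.43,X[...,1]-.08)<.1)&(z>.07)&(z<.085); print("grip top",m.sum(),np.nanmedian(z[m]))
for r in rect(m,c,.077): print("griptop",r)
for lo,hi in ((.02,.034),):
    m=(np.hypot(X[...,0]-.43,X[...,1]-.08)<.12)&(z>lo)&(z<hi)&(X[...,0]<.52)&(X[...,1]>0)
    P=X[m][:,:2]; print(m.sum(),np.nanmedian(X[m][:,2]))
    np.save("/tmp/sp.npy",P)
print("counter z",np.nanmedian(z[0:20,0:180]))
save(c,"w1s",(150,100,310,250),5)
E
```

```text
lidz 0.09011196563124202
lid [0.6226 0.2203 0.0713]
knob z max 0.13355236032905654
knobtop [0.62116947 0.22067983 0.13069251] [0.6215 0.2205 0.0158]
0.91 [0.4141 0.3054 0.0938]
mat (array([0.4175, 0.0929]), array([162.2, 222.8]), np.float32(9.9), array([221., 167.]))
grip top 612 0.07672134336975889
griptop (array([0.4583, 0.0935]), array([23.2, 39.4]), np.float32(20.4), array([236., 192.]))
1854 0.026637860194917568
counter z -0.00015887328413577428
```

View pics/w1s.png

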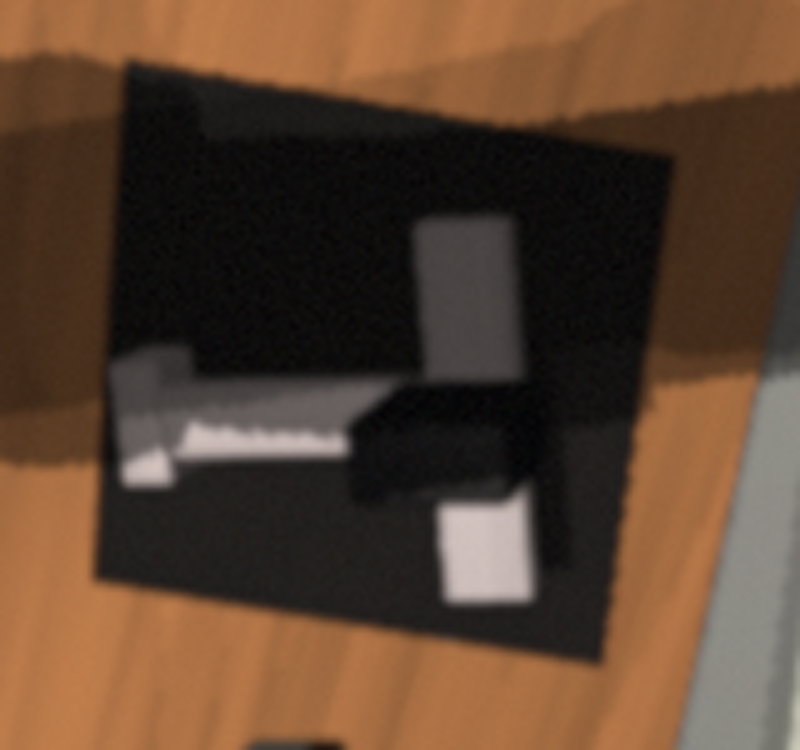

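```bash
python3 - <<'E'
from h import *
for i in range(6):
    o=ctrl.get_obs(); print(o["t"],np.round(o["ee_pos"],4),np.round(Rot.from_rotvec(o["tool_rot"]).as_euler("xyz",degrees=True),2),np.round(o["qd"],4))
    ctrl.read_camera("side")
print(togo([.622,.2204,.118],np.radians(20)),togo([.622,.2204,.178],np.radians(20)))
E
```

```text
4.175 [0.5427 0.1547 0.3208] [-9.008e+01 -7.000e-02 -7.042e+01] [ 0.0155 -0.0187  0.0109  0.0082 -0.0003 -0.0017 -0.0032]
4.225 [0.5427 0.1542 0.3209] [-9.006e+01 -9.000e-02 -7.048e+01] [ 0.0076 -0.0122  0.0016  0.0045 -0.0032 -0.0021 -0.0006]
4.275 [0.5427 0.1542 0.3211] [-90.04  -0.1  -70.49] [ 0.0039 -0.0066 -0.0042 -0.0012 -0.0022 -0.0011  0.0016]
4.325 [0.5426 0.1544 0.3213] [-9.002e+01 -9.000e-02 -7.047e+01] [-0.0014 -0.0036 -0.0068 -0.0026 -0.0003  0.0001 -0.0005]
4.375 [0.5426 0.1547 0.3214] [-90.    -0.09 -70.45] [-0.0031  0.001  -0.0093 -0.004  -0.0008 -0.0013 -0.0012]
4.425 [0.5426 0.1551 0.3215] [-8.999e+01 -7.000e-02 -7.041e+01] [-0.0058  0.001  -0.0077 -0.0046 -0.0005 -0.001  -0.0003]
(array([-0.0346,  0.2222,  0.0966]), array([-0.01, -0.38,  0.06])) (array([-0.0346,  0.1622,  0.0966]), array([-0.01, -0.38,  0.06]))
```

Request:
send_rows([
  [[-0.02,0.04,0.04],[0,0,0],0],
  [[-0.034,0.09,0.08],[0,0,0],0],
  [[-0.034,0.13,0.097],[0,0,0],0],
  [[-0.034,0.15,0.097],[0,0,0],0],
  [[-0.034,0.15,0.097],[0,0,0],0],
  [[-0.034,0.15,0.097],[0,0,0],0],
])

```text
t: 5.22
ee_pos: [0.623, 0.2217, 0.1736]
tool_rot: [-1.35, 0.95, -0.954]
wrist_force: [0.2, -0.0, -0.2]
opening: 0.0858
```

```bash
python3 - <<'E'
from h import *
print(pose()[0],np.round(ctrl.get_obs()["joint_pos"],2))
c=cam("wrist"); save(c,"w2")
print(togo([.622,.2204,.118],np.radians(20)))
E
```

```text
[0.62303418 0.22166161 0.17362563] [ 0.13  0.56 -0.72  1.59  0.4   1.14 -0.34]
(array([ 0.0009,  0.0748, -0.002 ]), array([-0.23, -0.29,  0.03]))
```

View pics/w2.png

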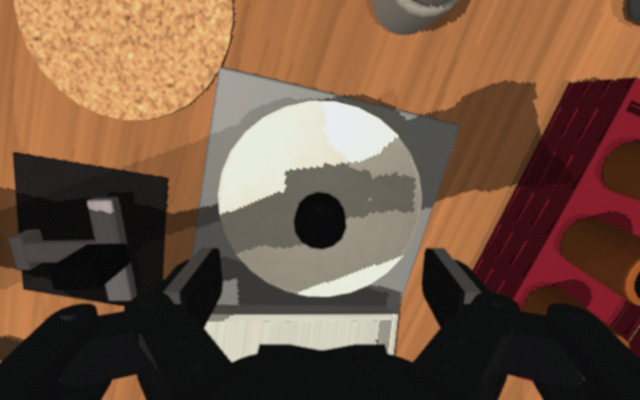

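The knob at (320,220) sits midway between the fingers, so I'm going down to grip it.

Request:
send_rows([
  [[0,0.03,-0.001],[0,0,0],0],
  [[0,0.06,-0.001],[0,0,0],0],
  [[0,0.074,-0.001],[0,0,0],0],
  [[0,0.074,-0.001],[0,0,0],0],
  [[0,0.074,-0.001],[0,0,0],255],
  [[0,0.074,-0.001],[0,0,0],255],
  [[0,0.074,-0.001],[0,0,0],255],
  [[0,0.074,-0.001],[0,0,0],255],
], grip_force=40)

```text
t: 6.28
ee_pos: [0.6222, 0.2217, 0.0984]
tool_rot: [-1.351, 0.951, -0.952]
wrist_force: [-0.2, -0.0, 3.6]
opening: 0.0312
```

Request:
send_rows([
  [[0,0,0],[0,0,0],255],
  [[0,0,0],[0,0,0],255],
])

```text
t: 6.52
ee_pos: [0.6221, 0.2217, 0.0984]
tool_rot: [-1.351, 0.951, -0.952]
wrist_force: [-0.6, -1.1, 5.5]
opening: 0.031
```

Request:
send_rows([
  [[0,-0.03,0],[0,0,0],255],
  [[0,-0.06,0],[0,0,0],255],
  [[-0.01,-0.08,-0.02],[0,0,0],255],
  [[-0.04,-0.08,-0.05],[0,0,0],255],
  [[-0.08,-0.08,-0.09],[0,0,0],255],
  [[-0.12,-0.07,-0.13],[0,0,0],255],
  [[-0.151,-0.06,-0.166],[0,0,0],255],
  [[-0.151,-0.06,-0.166],[0,0,0],255],
])

```text
t: 7.52
ee_pos: [0.4069, 0.3081, 0.1548]
tool_rot: [-1.363, 0.948, -0.943]
wrist_force: [0.0, 0.3, -2.1]
opening: 0.0312
```

```bash
python3 - <<'E'
from h import *
print(pose()[0],np.round(ctrl.get_obs()["joint_pos"],2))
c=cam("top"); save(c,"t2",(170,120,370,290),4)
print(togo([.414,.3065,.038+.0187],np.radians(20)))
E
```

```text
[0.40693181 0.30805366 0.15482939] [ 0.03  0.33 -0.86  1.96  0.3   0.99 -0.62]
(array([0.0015, 0.1176, 0.0035]), array([0.22, 0.04, 0.1 ]))
```

View pics/t2.png

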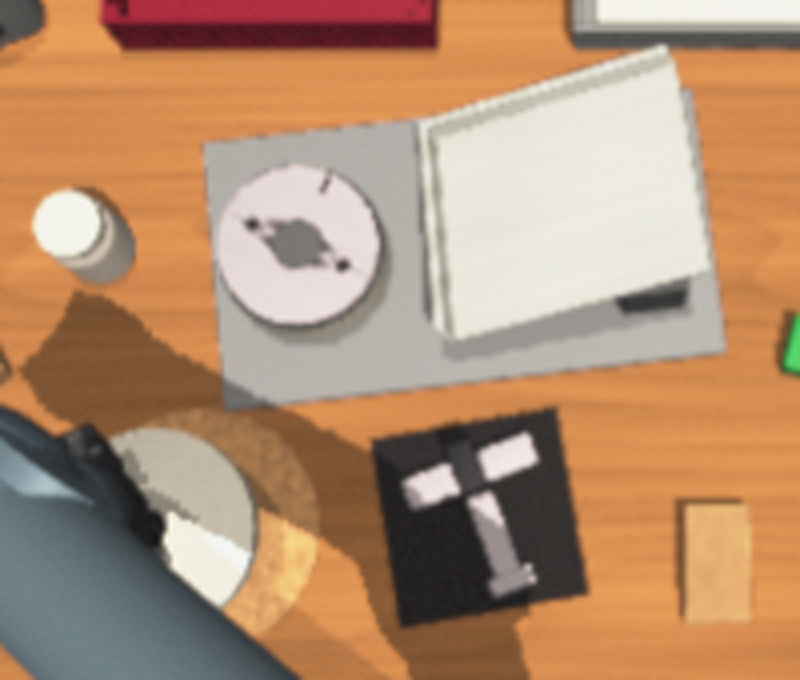

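The lid is off. The ring's holes show at crop pixels (253,223) and (343,266). Lowering the lid onto the cork.

Request:
send_rows([
  [[0.001,0.03,0.002],[0,0,0],255],
  [[0.001,0.06,0.002],[0,0,0],255],
  [[0.001,0.09,0.002],[0,0,0],255],
  [[0.001,0.108,0.002],[0,0,0],255],
  [[0.001,0.116,0.002],[0,0,0],255],
  [[0.001,0.116,0.002],[0,0,0],255],
  [[0.001,0.116,0.002],[0,0,0],0],
  [[0.001,0.116,0.002],[0,0,0],0],
])

```text
t: 8.57
ee_pos: [0.4175, 0.3081, 0.0428]
tool_rot: [-1.35, 0.95, -0.952]
wrist_force: [0.3, -0.3, 0.4]
opening: 0.0661
```

Request:
send_rows([
  [[0,0,0],[0,0,0],0],
  [[0,0,0],[0,0,0],0],
  [[0,-0.03,0],[0,0,0],0],
  [[0,-0.08,0],[0,0,0],0],
  [[0,-0.13,0],[0,0,0],0],
  [[0,-0.18,0],[0,0,0],0],
  [[0.02,-0.2,0],[0,0,0],0],
  [[0.02,-0.2,0],[0,0,0],0],
])

```text
t: 9.57
ee_pos: [0.4249, 0.2876, 0.243]
tool_rot: [-1.349, 0.951, -0.957]
wrist_force: [0.5, 0.6, -0.1]
opening: 0.0853
```

```bash
python3 - <<'E'
from h import *
print(pose()[0],np.round(ctrl.get_obs()["joint_pos"],2))
c=cam("wrist"); save(c,"w3")
print(togo([.56,.16,.30],np.radians(20),grasp=False))
E
```

```text
[0.42494304 0.28756222 0.24297312] [ 0.14  0.21 -0.9   1.88  0.18  1.14 -0.48]
(array([ 0.1662, -0.0584,  0.0857]), array([-0.06, -0.37,  0.03]))
```

View pics/w3.png

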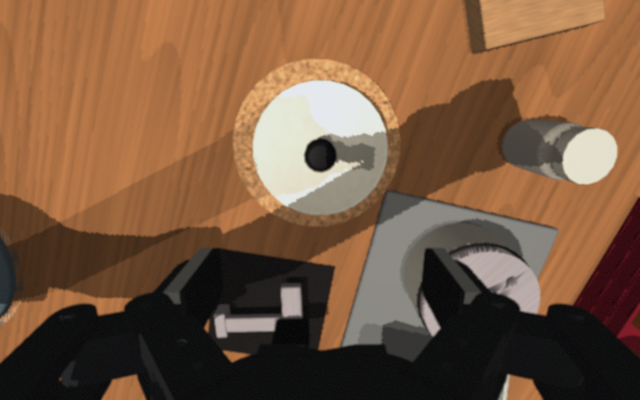

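```bash
python3 - <<'E'
from h import *
print(togo([.61,.19,.2],np.radians(20),grasp=False))
E
```

```text
(array([0.1547, 0.0416, 0.1428]), array([-0.06, -0.37,  0.03]))
```

Request:
send_rows([
  [[0.04,0,0.04],[0,0,0],0],
  [[0.08,0,0.08],[0,0,0],0],
  [[0.12,0.02,0.12],[0,0,0],0],
  [[0.15,0.04,0.14],[0,0,0],0],
  [[0.15,0.04,0.14],[0,0,0],0],
  [[0.15,0.04,0.14],[0,0,0],0],
  [[0.15,0.04,0.14],[0,0,0],0],
  [[0.15,0.04,0.14],[0,0,0],0],
])

```text
t: 10.62
ee_pos: [0.6047, 0.1961, 0.2022]
tool_rot: [-1.353, 0.949, -0.95]
wrist_force: [-0.7, 0.2, -0.2]
opening: 0.0857
```

```bash
python3 - <<'E'
from scene import *
print(pose()[0])
c=cam("wrist"); save(c,"w4",(170,60,490,300),2.5)
X=cloud(c);z=X[...,2];hsv=cv2.cvtColor(c["p"],cv2.COLOR_RGB2HSV)
near=np.hypot(X[...,0]-.622,X[...,1]-.22)<.08
m=near&(z>.078)&(z<.095); print("ring z",np.nanmedian(z[m]))
# ring outline: fill
mm=cv2.morphologyEx(m.astype(np.uint8),cv2.MORPH_CLOSE,np.ones((41,41)))
print("ring",circ(mm,c,.086))
np.savez("/tmp/w4.npz",p=c["p"],d=c["d"],W=c["W"],K=c["K"],D=c["D"])
E
```

```text
[0.60472243 0.19610805 0.20216711]
ring z 0.08604292272414593
ring [0.6249 0.2199 0.0597]
```

View pics/w4.png

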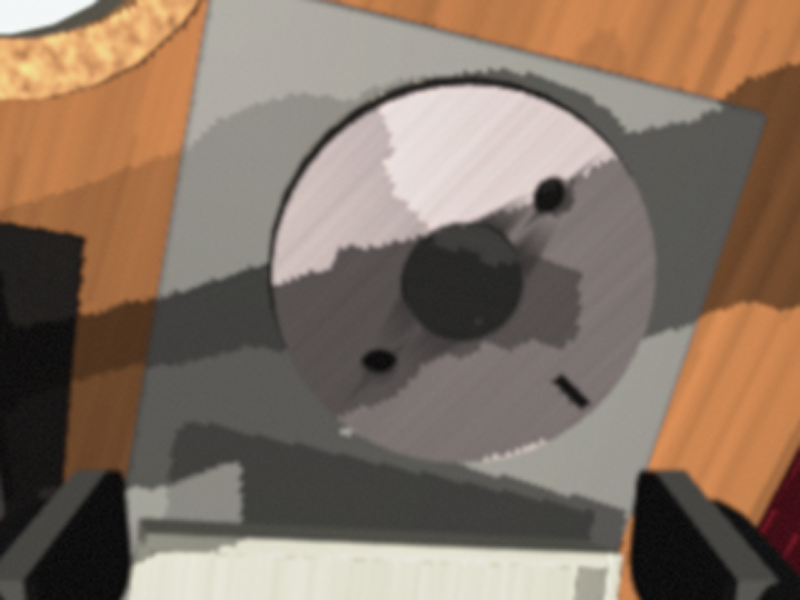

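The ring's centre is at crop (463,272), with holes at about (550,195) and (379,360). I'll refine those.

```bash
python3 - <<'E'
from scene import *
f=np.load("/tmp/w4.npz"); c=dict(f)
g=cv2.cvtColor(c["p"],cv2.COLOR_RGB2GRAY)
X=cloud(c)
ctr=np.array([.6243,.2199])
hs=[]
for uv in ((390,138),(321.6,204)):
    u,v=map(int,uv); w=g[v-9:v+10,u-9:u+10]
    dd=X[v-9:v+10,u-9:u+10,2]
    m=w<60
    n,l,st,ce=cv2.connectedComponentsWithStats((w<45).astype(np.uint8)); 
    for i in range(1,n):
        if st[i,4]>15:
            q=ce[i]+[u-9,v-9]; W=at_z(c,[q],.086)[0]; print(q,st[i],np.round(W,4)); hs.append(W)
    print(np.round(at_z(c,[uv],.086)[0],4)); print(w[9],)
    
d=hs[0]-hs[1];print(np.linalg.norm(d),np.degrees(np.arctan2(d[1],d[0])),(hs[0]+hs[1])/2)
cv2.imwrite("pics/w4h.png",cv2.resize(np.hstack([c["p"][118:158,370:410],c["p"][184:224,302:342]])[:,:,::-1],None,fx=10,fy=10,interpolation=cv2.INTER_NEAREST))
E
```

```text
[389.6122449  138.04081633] [ 4  4 11 11 98] [0.6394 0.2547 0.086 ]
[0.6397 0.2548 0.086 ]
[198 180 125  58  24  18  21  21  23  21  22  23  19  25  45  59  70  81
  99]
[321.1827957  203.94623656] [ 3  5 13  9 93] [0.6082 0.1877 0.086 ]
[0.6086 0.1877 0.086 ]
[83 77 59 37 19 15 15 14 14 17 15 17 14 11 17 27 50 70 78]
0.07391542959429724 65.04243319318577 [0.62383403 0.22117077 0.086     ]
```

View pics/w4h.png

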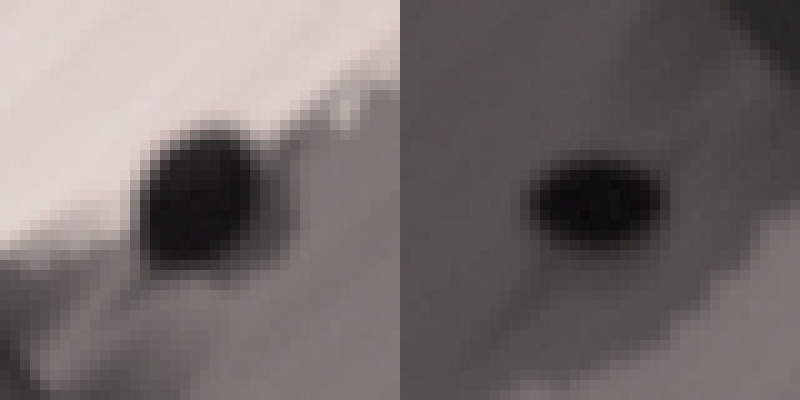

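```bash
python3 - <<'E'
from scene import *
c=dict(np.load("/tmp/w4.npz"))
W=at_z(c,[(391.3,138.8),(321.3,206.2)],.086); d=W[0]-W[1]
print(W,np.linalg.norm(d),np.degrees(np.arctan2(d[1],d[0])),W.mean(0))
# overlay predicted mouths for given centre/angle
im=c["p"][:,:,::-1].copy(); im=cv2.resize(im,None,fx=4,fy=4,interpolation=cv2.INTER_CUBIC)
for ctr,col in ((np.array([.6247,.2202]),(0,255,0)),):
  for a in (65.3,):
    for s in (1,-1):
        h=ctr+s*.038*np.array([np.cos(np.radians(a)),np.sin(np.radians(a))])
        t=np.linspace(0,2*np.pi,60); P=np.c_[h[0]+.0065*np.cos(t),h[1]+.0065*np.sin(t),np.full(60,.086)]
        cv2.polylines(im,[np.int32((proj(c,P)+.5)*4)],True,col,1)
    P=np.c_[ctr[0]+.06*np.cos(t),ctr[1]+.06*np.sin(t),np.full(60,.086)]
    cv2.polylines(im,[np.int32((proj(c,P)+.5)*4)],True,col,1)
cv2.imwrite("pics/w4o.png",im[80*4:250*4,260*4:460*4])
E
```

```text
[[0.64086404 0.25459005 0.086     ]
 [0.60897117 0.18592106 0.086     ]] 0.07571382952418022 65.08779425196725 [0.6249176  0.22025555 0.086     ]
```

View pics/w4o.png

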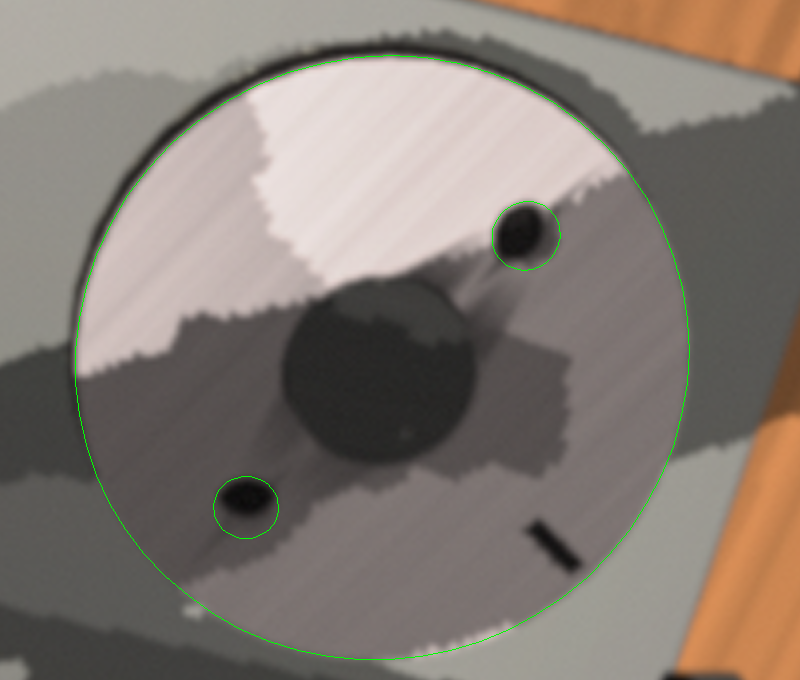

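```bash
python3 - <<'E'
from h import *
print(pose()[0],togo([.458,.093,.2],np.radians(20.4),grasp=False))
E
```

```text
[0.6050084  0.19562362 0.20213262] (array([ 0.0466,  0.0019, -0.1731]), array([-0.07, -0.54,  0.01]))
```

Request:
send_rows([
  [[0.01,0,-0.04],[0,0,0],0],
  [[0.025,0,-0.08],[0,0,0],0],
  [[0.04,0,-0.13],[0,0,0],0],
  [[0.046,0,-0.172],[0,0,0],0],
  [[0.046,0,-0.172],[0,0,0],0],
  [[0.046,0,-0.172],[0,0,0],0],
  [[0.046,0,-0.172],[0,0,0],0],
  [[0.046,0,-0.172],[0,0,0],0],
])

```text
t: 11.68
ee_pos: [0.4601, 0.094, 0.2016]
tool_rot: [-1.352, 0.951, -0.95]
wrist_force: [-0.4, -0.1, 0.1]
opening: 0.0853
```

```bash
python3 - <<'E'
from scene import *
print(pose()[0],np.round(ctrl.get_obs()["joint_pos"],2))
c=cam("wrist"); save(c,"w5")
X=cloud(c);z=X[...,2];hsv=cv2.cvtColor(c["p"],cv2.COLOR_RGB2HSV)
near=np.hypot(X[...,0]-.44,X[...,1]-.09)<.1
m=near&(z>.070)&(z<.085); print("z",np.nanmedian(z[m]))
for r in rect(m,c,.077): print("grip",r)
m=near&(z>.020)&(z<.032)
np.savez("/tmp/w5.npz",p=c["p"],d=c["d"],W=c["W"],K=c["K"],D=c["D"])
gx=np.degrees(0)
E
```

```text
[0.46006463 0.09396449 0.2015772 ] [ 0.51  0.14 -0.84  2.02  0.12  1.03 -0.04]
z 0.07688388643017735
grip (array([0.4567, 0.0927]), array([22.7, 38.8]), np.float32(20.7), array([317., 190.]))
```

View pics/w5.png

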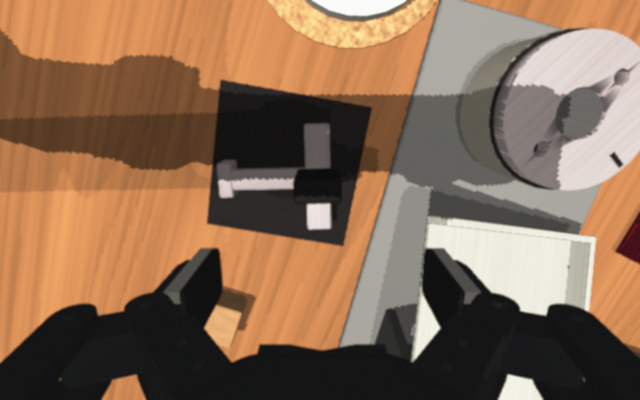

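```bash
python3 - <<'E'
from h import *
print(pose()[0],togo([.4575,.0928,.041],np.radians(20.6),grasp=False))
E
```

```text
[0.45985314 0.09380425 0.20142446] (array([ 0.0003,  0.1604, -0.0027]), array([-0.04, -0.79, -0.06]))
```

Request:
send_rows([
  [[0,0.05,-0.002],[0,-0.5,0],0],
  [[0,0.1,-0.002],[0,-0.7,0],0],
  [[0,0.14,-0.002],[0,-0.7,0],0],
  [[0,0.16,-0.002],[0,-0.7,0],0],
  [[0,0.16,-0.002],[0,-0.7,0],0],
  [[0,0.16,-0.002],[0,-0.7,0],255],
  [[0,0.16,-0.002],[0,-0.7,0],255],
  [[0,0.16,-0.002],[0,-0.7,0],255],
], grip_force=110)

```text
t: 12.72
ee_pos: [0.4582, 0.0923, 0.0428]
tool_rot: [-1.357, 0.941, -0.944]
wrist_force: [-1.1, -0.4, 4.7]
opening: 0.0388
```

Request:
send_rows([
  [[0,0,0],[0,0,0],255],
  [[0,0,0],[0,0,0],255],
])

```text
t: 12.98
ee_pos: [0.4582, 0.0922, 0.0428]
tool_rot: [-1.357, 0.941, -0.944]
wrist_force: [-1.5, -1.2, 6.2]
opening: 0.0387
```

```bash
python3 - <<'E'
from h import *
p,R=pose(); print(p,R.as_euler("xyz",degrees=True),np.degrees(np.arctan2(*R.as_matrix()[:2,2][::-1])))
E
```

```text
[0.45818045 0.09219231 0.04276053] [-8.99188738e+01 -8.30236727e-02 -6.95828526e+01] 20.41726491379158
```

Request:
send_rows([
  [[0,-0.03,0],[0,0,0],255],
  [[0,-0.08,0],[0,0,0],255],
  [[0,-0.12,0],[0,0,0],255],
  [[0,-0.13,0],[0,0,0],255],
  [[0,-0.13,0],[0,0,0],255],
  [[0,-0.13,0],[0,0,0],255],
])

```text
t: 13.72
ee_pos: [0.4556, 0.0916, 0.1694]
tool_rot: [-1.36, 0.945, -0.941]
wrist_force: [-0.9, 0.6, -3.7]
opening: 0.0387
```

```bash
python3 - <<'E'
from scene import *
print(pose()[0],np.round(ctrl.get_obs()["joint_pos"],2))
c=cam("wrist"); save(c,"w6"); o=ctrl.get_obs()
X=cloud(c)
R=Rot.from_rotvec(o["tool_rot"]); T=R.inv().apply(X.reshape(-1,3)-o["ee_pos"]).reshape(X.shape)
np.savez("/tmp/w6.npz",p=c["p"],d=c["d"],W=c["W"],K=c["K"],D=c["D"],T=T)
print(togo([.6247,.2202,o["ee_pos"][2]],np.radians(-24.7),grasp=False))
# bar top expected at tool y = +0.0398-0.024
m=(abs(T[...,1]-.0158)<.004)&(abs(T[...,0])<.07)&(abs(T[...,2])<.03)
P=T[m]; print(m.sum(),np.median(P,0),np.percentile(P,[1,99],axis=0))
E
```

```text
[0.4555701  0.09164071 0.16938067] [ 0.51  0.19 -0.86  2.05  0.17  0.97 -0.08]
(array([-0.0613, -0.0007,  0.2034]), array([2.400e-01, 4.515e+01, 2.000e-02]))
4931 [-0.02826357  0.01583342 -0.00118369] [[-0.05141389  0.01308822 -0.02812584]
 [ 0.05064793  0.01853428  0.0112746 ]]
```

View pics/w6.png

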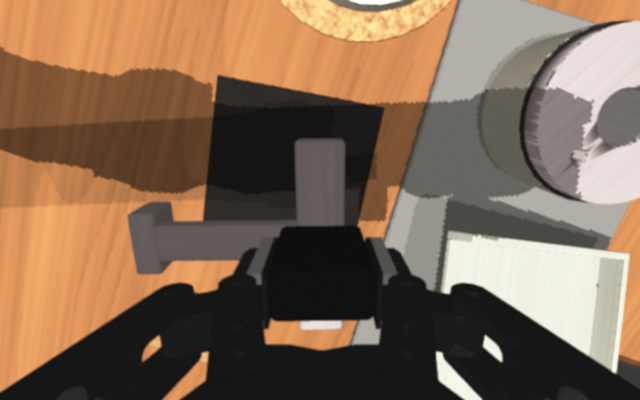

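```bash
python3 - <<'E'
import numpy as np
T=np.load("/tmp/w6.npz")["T"]
for lo,hi in ((-.05,-.045),(-.04,-.03),(-.03,-.02),(.045,.05)):
    m=(abs(T[...,1]-.0158)<.003)&(T[...,0]>lo)&(T[...,0]<hi)&(abs(T[...,2])<.03)
    P=T[m]; print(lo,m.sum(),np.round(np.percentile(P[:,2],[1,50,99]),4),np.median(P[:,1]))
m=(abs(T[...,1]-.0158)<.003)&(T[...,2]<-.03)&(abs(T[...,0])<.03)
for lo in (-.09,-.07,-.05):
    q=T[m&(T[...,2]>lo)&(T[...,2]<lo+.015)]; print(lo,np.round(np.percentile(q[:,0],[1,50,99]),4))
E
```

```text
-0.05 526 [-0.0124 -0.0007  0.0112] 0.015766903548086193
-0.04 1007 [-0.0123 -0.0007  0.0114] 0.015817537223811576
-0.03 963 [-0.012  -0.0002  0.0111] 0.015743774910819602
0.045 296 [-0.0113 -0.      0.0118] 0.015740551121021934
-0.09 [-0.0158 -0.0007  0.0163]
-0.07 [-0.0093 -0.0004  0.0098]
-0.05 [-0.0094 -0.0016  0.0091]
```

Request:
send_rows([
  [[-0.01,0,0.03],[0,5,0],255],
  [[-0.02,0,0.07],[0,13,0],255],
  [[-0.035,0,0.12],[0,22,0],255],
  [[-0.05,0,0.16],[0,31,0],255],
  [[-0.06,0,0.19],[0,39,0],255],
  [[-0.061,0,0.203],[0,45.1,0],255],
  [[-0.061,0,0.203],[0,45.1,0],255],
  [[-0.061,0,0.203],[0,45.1,0],255],
])

```text
t: 14.78
ee_pos: [0.6249, 0.2194, 0.1695]
tool_rot: [-0.979, 1.519, -1.518]
wrist_force: [-0.5, 0.1, -2.2]
opening: 0.0383
```

Request:
send_rows([
  [[0,0,0],[0,0,0],255],
  [[0,0,0],[0,0,0],255],
  [[0,0,0],[0,0,0],255],
  [[0,0,0],[0,0,0],255],
])

```text
t: 15.28
ee_pos: [0.6262, 0.2202, 0.1715]
tool_rot: [-0.974, 1.518, -1.519]
wrist_force: [0.1, -0.3, -2.9]
opening: 0.0385
```

```bash
python3 - <<'E'
from scene import *
p,R=pose()
print(p,np.round(ctrl.get_obs()["joint_pos"],2),np.degrees(np.arctan2(*R.as_matrix()[:2,2][::-1])))
c=cam("wrist"); save(c,"w7");np.savez("/tmp/w7.npz",p=c["p"],d=c["d"],W=c["W"],K=c["K"],D=c["D"])
print(togo([.6247,.2202,.1259],np.radians(-24.7),grasp=False))
E
```

```text
[0.62620551 0.22020609 0.17152049] [ 0.07  0.55 -0.64  1.59  0.35  1.12 -1.08] -24.65361017618866
(array([ 0.0007,  0.0456, -0.0014]), array([-0.01,  0.04, -0.01]))
```

View pics/w7.png

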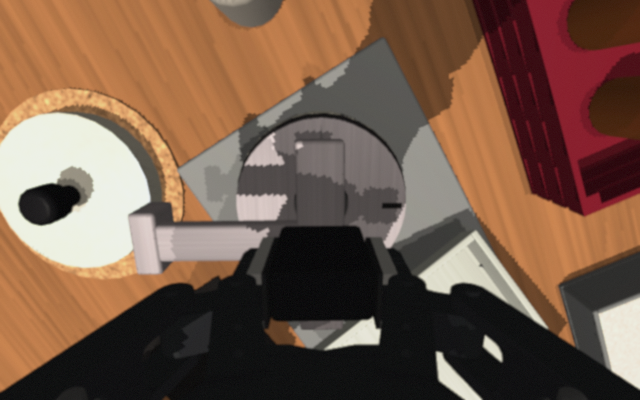

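```bash
python3 - <<'E'
from scene import *
c=dict(np.load("/tmp/w7.npz"))
im=cv2.resize(c["p"][:,:,::-1],None,fx=4,fy=4,interpolation=cv2.INTER_CUBIC)
t=np.linspace(0,2*np.pi,90); ctr=np.array([.6247,.2202])
P=np.c_[ctr[0]+.06*np.cos(t),ctr[1]+.06*np.sin(t),np.full(90,.086)]
cv2.polylines(im,[np.int32((proj(c,P)+.5)*4)],True,(0,255,0),1)
for s in (1,-1):
    h=ctr+s*.038*np.array([np.cos(np.radians(65.3)),np.sin(np.radians(65.3))])
    Q=np.c_[h[0]+.0065*np.cos(t),h[1]+.0065*np.sin(t),np.full(90,.086)]
    cv2.polylines(im,[np.int32((proj(c,Q)+.5)*4)],True,(0,0,255),1)
cv2.imwrite("pics/w7o.png",im[90*4:240*4,225*4:415*4])
E
```

```text
(no output)
```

View pics/w7o.png

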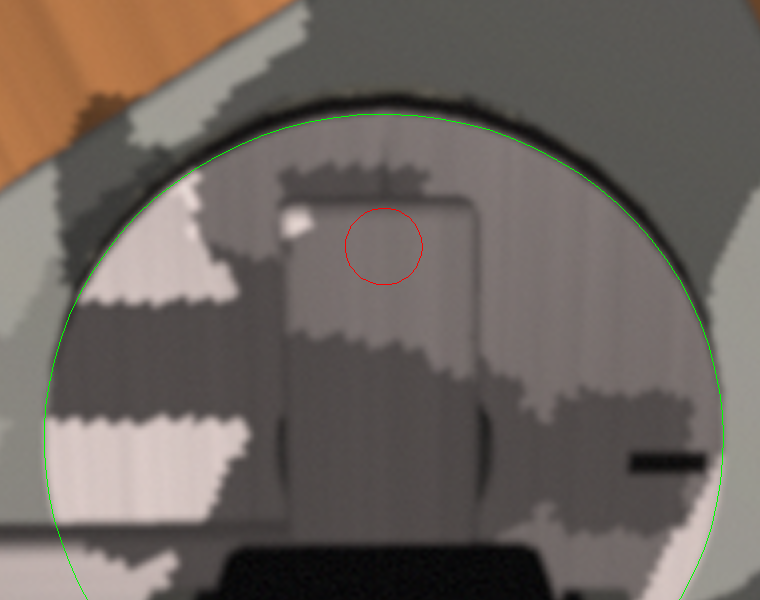

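Request:
send_rows([
  [[0.001,0.02,-0.001],[0,0,0],255],
  [[0.001,0.04,-0.001],[0,0,0],255],
  [[0.001,0.04,-0.001],[0,0,0],255],
  [[0.001,0.04,-0.001],[0,0,0],255],
  [[0.001,0.045,-0.001],[0,0,0],255],
  [[0.001,0.049,-0.001],[0,0,0],255],
  [[0.001,0.049,-0.001],[0,0,0],255],
])

```text
t: 16.2
ee_pos: [0.6246, 0.2197, 0.1219]
tool_rot: [-0.975, 1.519, -1.519]
wrist_force: [-0.6, -0.3, -2.8]
opening: 0.0387
```

```bash
python3 - <<'E'
from h import *
p,R=pose(); o=ctrl.get_obs()
print(p,np.round(o["wrist_force"],1),np.round(o["torque"],2),np.degrees(np.arctan2(*R.as_matrix()[:2,2][::-1])))
print(togo([.6247,.2202,.1168],np.radians(-24.7),grasp=False))
E
```

```text
[0.62457402 0.21965227 0.12191154] [-0.6 -0.3 -2.8] [-0.06 -0.08 -0.01] -24.65292979593982
(array([-0.0006,  0.0051, -0.0001]), array([0.03, 0.05, 0.03]))
```

Request:
send_rows([
  [[0,0.002,0],[0,0,0],255],
  [[0,0.004,0],[0,0,0],255],
  [[0,0.006,0],[0,0,0],255],
  [[0,0.006,0],[0,0,0],255],
  [[0,0.006,0],[0,0,0],255],
  [[0,0.006,0],[0,0,0],255],
])

```text
t: 16.95
ee_pos: [0.625, 0.2199, 0.1164]
tool_rot: [-0.974, 1.519, -1.519]
wrist_force: [0.4, -0.1, -3.0]
opening: 0.0387
```

```bash
python3 - <<'E'
from h import *
p,R=pose(); o=ctrl.get_obs()
print(p,np.round(o["wrist_force"],1),np.round(o["torque"],2),np.degrees(np.arctan2(*R.as_matrix()[:2,2][::-1])))
c=cam("wrist"); save(c,"w8",(160,60,480,300),2.5)
c=cam("side"); save(c,"s8",(250,110,420,240),4)
E
```

```text
[0.62496186 0.21991346 0.11641567] [ 0.4 -0.1 -3. ] [-0.08 -0.06 -0.02] -24.653085395697154
```

View pics/w8.png

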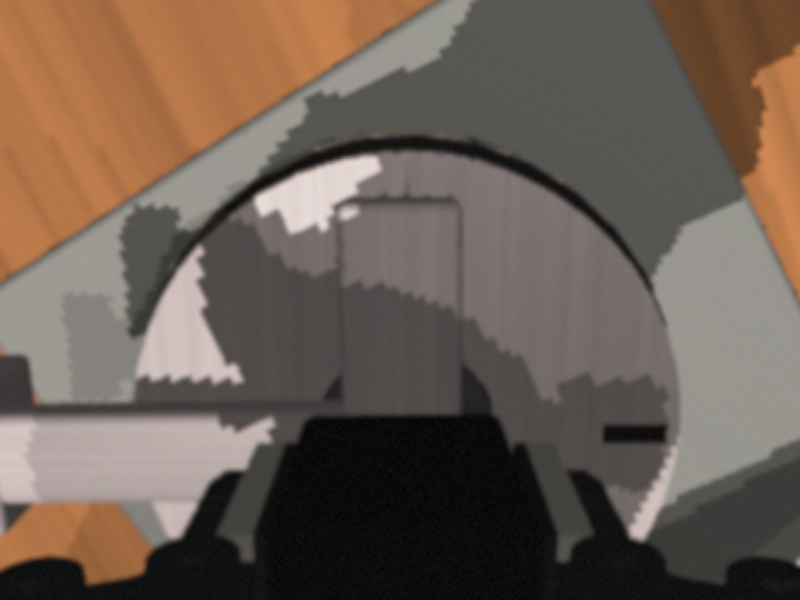

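Request:
send_rows([
  [[0,0.001,0],[0,-3,0],255],
  [[0,0.001,0],[0,-8,0],255],
  [[0,0.001,0],[0,-14,0],255],
  [[0,0.001,0],[0,-20,0],255],
  [[0,0.001,0],[0,-26,0],255],
  [[0,0.001,0],[0,-32,0],255],
  [[0,0.001,0],[0,-38,0],255],
  [[0,0.001,0],[0,-38,0],255],
])

```text
t: 18.05
ee_pos: [0.6251, 0.2199, 0.1155]
tool_rot: [-1.309, 1.037, -1.037]
wrist_force: [0.3, 0.0, -3.1]
opening: 0.0386
```

```bash
python3 - <<'E'
from h import *
p,R=pose(); o=ctrl.get_obs()
print(p,np.round(o["wrist_force"],1),np.round(o["torque"],2),np.degrees(np.arctan2(*R.as_matrix()[:2,2][::-1])))
c=cam("wrist"); save(c,"w9",(160,60,480,300),2.5)
print(togo([.6247,.2202,.1155],np.radians(13.3),grasp=False))
E
```

```text
[0.62512494 0.21992468 0.11548697] [ 0.3  0.  -3.1] [ 0.1  -0.14 -0.03] 13.275588356082308
(array([-0.0005, -0.0001, -0.0003]), array([-0.03, -0.05, -0.01]))
```

View pics/w9.png

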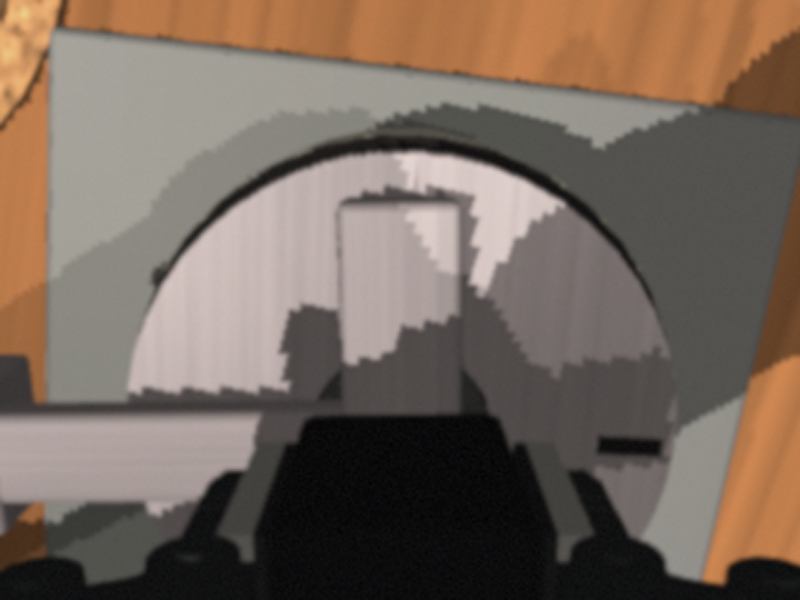

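Request:
send_rows([
  [[0,0,0],[0,-5,0],255],
  [[0,0,0],[0,-10,0],255],
  [[0,0,0],[0,-15,0],255],
  [[0,0,0],[0,-18,0],255],
  [[0,0,0],[0,-21,0],255],
])

```text
t: 18.73
ee_pos: [0.6248, 0.22, 0.1154]
tool_rot: [-1.434, 0.759, -0.758]
wrist_force: [-0.1, 0.4, -1.1]
opening: 0.0383
```

```bash
cat > st.py <<'E'
from h import *
p,R=pose(); o=ctrl.get_obs()
print(o["t"],np.round(p,4),"F",np.round(o["wrist_force"],1),"M",np.round(o["torque"],2),"yaw",round(np.degrees(np.arctan2(*R.as_matrix()[:2,2][::-1])),2),"j",np.round(o["joint_pos"],2))
E
python3 st.py
```

```text
18.725 [0.6248 0.22   0.1154] F [-0.1  0.4 -1.1] M [ 0.15  0.06 -0.35] yaw 34.28 j [ 0.19  0.67 -0.82  1.62  0.54  1.09 -0.18]
```

Request:
send_rows([
  [[0,0,0],[0,-2,0],255],
  [[0,0,0],[0,-4,0],255],
  [[0,0,0],[0,-6,0],255],
])

```text
t: 19.1
ee_pos: [0.6247, 0.22, 0.1154]
tool_rot: [-1.463, 0.676, -0.675]
wrist_force: [-1.4, -0.1, -0.8]
opening: 0.0386
```

```bash
python3 st.py
```

```text
19.1 [0.6247 0.22   0.1154] F [-1.4 -0.1 -0.8] M [ 0.14  0.12 -0.24] yaw 40.43 j [ 0.2   0.68 -0.84  1.62  0.56  1.09 -0.08]
```

Request:
send_rows([
  [[0,0,0],[0,-2,0],255],
  [[0,0,0],[0,-4,0],255],
])

```text
t: 19.35
ee_pos: [0.6245, 0.22, 0.1154]
tool_rot: [-1.48, 0.621, -0.621]
wrist_force: [-1.3, -0.2, -0.7]
opening: 0.039
```

```bash
python3 st.py
```

```text
19.35 [0.6245 0.22   0.1154] F [-1.3 -0.2 -0.7] M [ 0.06  0.37 -0.29] yaw 44.48 j [ 0.21  0.69 -0.85  1.62  0.57  1.1  -0.02]
```

Request:
send_rows([
  [[0,0,0],[0,-2,0],255],
  [[0,0,0],[0,-4,0],255],
])

```text
t: 19.6
ee_pos: [0.6244, 0.22, 0.1154]
tool_rot: [-1.495, 0.57, -0.568]
wrist_force: [-2.9, 0.4, 0.2]
opening: 0.0384
```

```bash
python3 st.py
```

```text
19.6 [0.6244 0.22   0.1154] F [-2.9  0.4  0.2] M [ 0.2   0.57 -1.78] yaw 48.3 j [ 0.22  0.7  -0.87  1.62  0.58  1.1   0.04]
```

Request:
send_rows([
  [[0,0,0],[0,-2,0],255],
  [[0,0,0],[0,-4,0],255],
])

```text
t: 19.85
ee_pos: [0.6245, 0.2195, 0.1149]
tool_rot: [-1.505, 0.527, -0.52]
wrist_force: [-3.9, 2.7, -0.1]
opening: 0.0387
```

```bash
python3 st.py
```

```text
19.85 [0.6245 0.2195 0.1149] F [-3.9  2.7 -0.1] M [ 0.83  1.18 -5.12] yaw 51.65 j [ 0.23  0.7  -0.88  1.62  0.59  1.11  0.1 ]
```

Request:
send_rows([
  [[0,0,0],[0,2,0],255],
  [[0,0,0],[0,4,0],255],
  [[0,0,0],[0,6,0],255],
  [[0,0,0],[0,8,0],255],
  [[0,0,0],[0,8,0],255],
  [[0,0,0],[0,8,0],255],
])

```text
t: 20.6
ee_pos: [0.6251, 0.2199, 0.1154]
tool_rot: [-1.48, 0.622, -0.623]
wrist_force: [-1.0, -0.3, -2.9]
opening: 0.0386
```

```bash
python3 st.py
```

```text
20.6 [0.6251 0.2199 0.1154] F [-1.  -0.3 -2.9] M [-0.01 -0.02 -0.02] yaw 44.38 j [ 0.21  0.69 -0.85  1.62  0.57  1.1  -0.02]
```

Request:
send_rows([
  [[0,-0.01,0],[0,0,0],255],
  [[0,-0.025,0],[0,0,0],255],
  [[0,-0.06,0],[0,0,0],255],
  [[0,-0.07,0],[0,0,0],255],
  [[0,-0.07,0],[0,0,0],255],
])

```text
t: 21.22
ee_pos: [0.6256, 0.2204, 0.1868]
tool_rot: [-1.478, 0.621, -0.624]
wrist_force: [0.2, 0.9, -2.9]
opening: 0.0385
```

```bash
python3 st.py; python3 - <<'E'
from h import *
c=cam("wrist"); save(c,"w10")
p,R=pose(); print(togo([.4582,.0922,p[2]],np.radians(20.4),grasp=False))
E
```

```text
21.225 [0.6256 0.2204 0.1868] F [ 0.2  0.9 -2.9] M [ 0.03 -0.06 -0.04] yaw 44.35 j [ 0.24  0.62 -0.9   1.57  0.51  1.2   0.02]
(array([-0.0252,  0.    , -0.2082]), array([0.000e+00, 2.395e+01, 2.000e-02]))
```

View pics/w10.png

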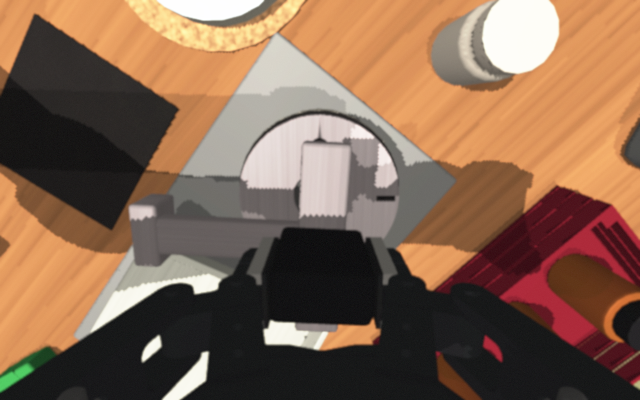

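Request:
send_rows([
  [[-0.003,0,-0.03],[0,3,0],255],
  [[-0.01,0,-0.08],[0,9,0],255],
  [[-0.017,0,-0.13],[0,15,0],255],
  [[-0.022,0,-0.17],[0,20,0],255],
  [[-0.025,0,-0.2],[0,24,0],255],
  [[-0.025,0,-0.208],[0,24,0],255],
  [[-0.025,0,-0.208],[0,24,0],255],
  [[-0.025,0,-0.208],[0,24,0],255],
])

```text
t: 22.28
ee_pos: [0.4597, 0.0935, 0.1856]
tool_rot: [-1.355, 0.942, -0.942]
wrist_force: [0.2, -0.0, -2.9]
opening: 0.0386
```

```bash
python3 st.py; python3 - <<'E'
from h import *
print(togo([.457,.0922,.0438],np.radians(20.4),grasp=False))
E
```

```text
22.275 [0.4597 0.0935 0.1856] F [ 0.2 -0.  -2.9] M [ 0.05 -0.05 -0.04] yaw 20.43 j [ 0.63  0.2  -0.98  2.03  0.19  1.01 -0.09]
(array([ 0.0005,  0.1418, -0.0032]), array([-0.1 ,  0.03, -0.07]))
```

Request:
send_rows([
  [[0,0.05,-0.002],[0,0,0],255],
  [[0,0.1,-0.003],[0,0,0],255],
  [[0,0.13,-0.003],[0,0,0],255],
  [[0,0.139,-0.003],[0,0,0],255],
  [[0,0.142,-0.003],[0,0,0],255],
  [[0,0.142,-0.003],[0,0,0],255],
])

```text
t: 23.02
ee_pos: [0.4574, 0.0919, 0.0444]
tool_rot: [-1.355, 0.942, -0.945]
wrist_force: [-0.0, 0.0, -2.9]
opening: 0.0383
```

```bash
python3 st.py
```

```text
23.025 [0.4574 0.0919 0.0444] F [-0.   0.  -2.9] M [ 0.05 -0.03  0.04] yaw 20.36 j [ 0.45  0.45 -0.83  2.13  0.49  0.75 -0.34]
```

Request:
send_rows([
  [[0,0.002,0],[0,0,0],255],
  [[0,0.002,0],[0,0,0],255],
  [[0,0.002,0],[0,0,0],0],
  [[0,0.002,0],[0,0,0],0],
  [[0,0.002,0],[0,0,0],0],
  [[0,0.002,0],[0,0,0],0],
], grip_force=40)

```text
t: 23.78
ee_pos: [0.4557, 0.0913, 0.0412]
tool_rot: [-1.357, 0.944, -0.944]
wrist_force: [0.8, 0.6, 0.5]
opening: 0.0852
```

Request:
send_rows([
  [[0,-0.04,0],[0,0,0],0],
  [[0,-0.1,0],[0,0,0],0],
  [[0,-0.16,0],[0,0,0],0],
  [[0,-0.22,0],[0,0,0],0],
  [[0.0,-0.26,0],[0,0,0],0],
  [[0.05,-0.28,0],[0,0,0],0],
  [[0.06,-0.28,0],[0,0,0],0],
  [[0.06,-0.28,0],[0,0,0],0],
])

```text
t: 24.78
ee_pos: [0.4762, 0.0343, 0.3205]
tool_rot: [-1.356, 0.947, -0.944]
wrist_force: [-0.1, 0.9, -0.5]
opening: 0.0855
```

```bash
python3 st.py; python3 - <<'E'
from scene import *
c=cam("wrist"); save(c,"w11")
np.savez("/tmp/w11.npz",p=c["p"],d=c["d"],W=c["W"],K=c["K"],D=c["D"])
c=cam("top"); save(c,"t11")
E
```

```text
24.775 [0.4762 0.0343 0.3205] F [-0.1  0.9 -0.5] M [ 0.06 -0.03  0.  ] yaw 20.21 j [ 0.83  0.03 -0.98  1.85  0.03  1.28  0.19]
```

View pics/w11.png

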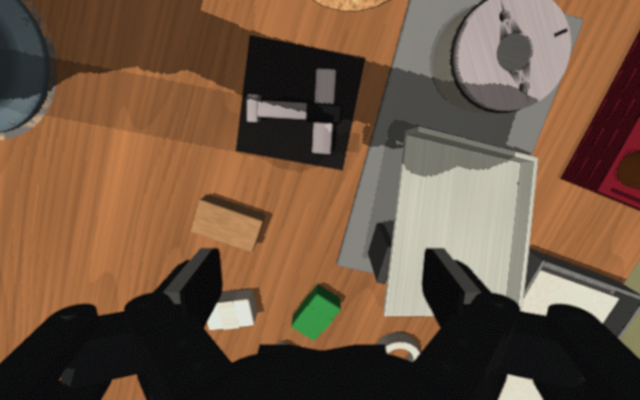

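View pics/t11.png

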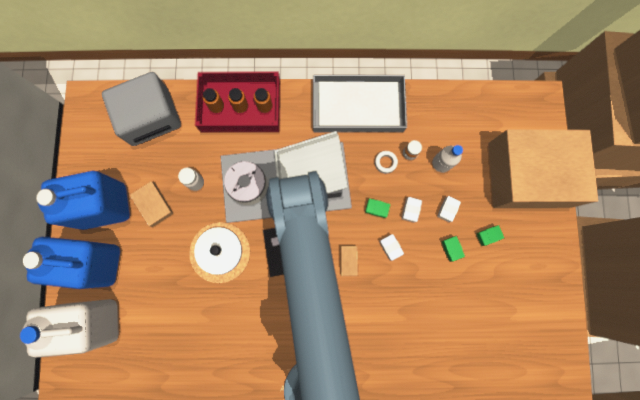

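```bash
python3 - <<'E'
from scene import *
c=dict(np.load("/tmp/w11.npz")); X=cloud(c)
cv2.imwrite("pics/w11z.png",cv2.resize(c["p"][115:325,360:560,::-1],None,fx=3.8,fy=2.8*1.0,interpolation=cv2.INTER_CUBIC))
m=np.zeros((400,640),bool); m[175:300,415:515]=1
m&=~((np.indices((400,640))[1]>420)&(np.indices((400,640))[0]>245)&(np.indices((400,640))[1]<500))
P=X[m];P=P[~np.isnan(P[:,0])]
for i in range(5):
    A=np.c_[P[:,:2],np.ones(len(P))]; s=np.linalg.lstsq(A,P[:,2],rcond=None)[0]; r=P[:,2]-A@s; P=P[abs(r)<max(.002,2*r.std())]
print(s,len(P),r.std()); n=np.array([-s[0],-s[1],1]);n/=np.linalg.norm(n);print("n",n, "tilt",np.arccos(n[2]))
print("grad dir",np.degrees(np.arctan2(-s[1],-s[0])))
E
```

```text
[-0.28887608 -0.38522365  0.28516281] 7829 0.0006878190642991675
n [0.26027548 0.34708402 0.90099354] tilt 0.4487420879974215
grad dir 53.13406769229327
```

View pics/w11z.png

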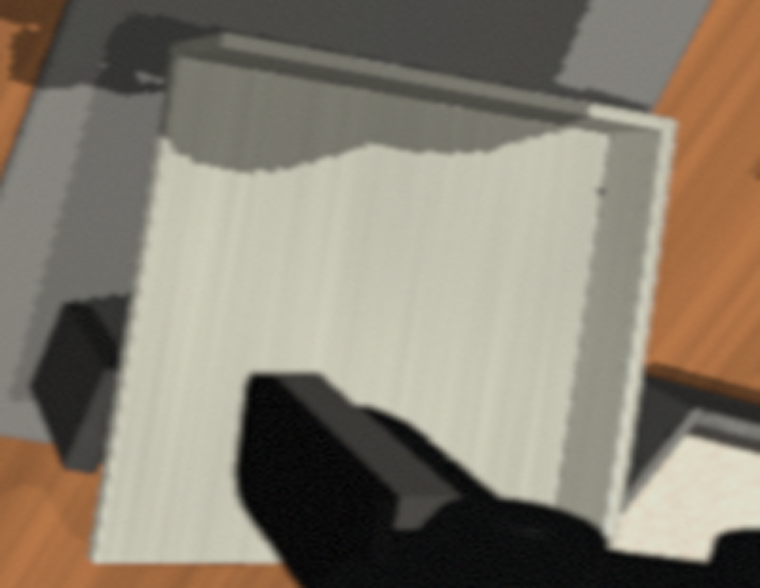

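```bash
python3 - <<'E'
from scene import *
c=dict(np.load("/tmp/w11.npz")); X=cloud(c)
s=np.array([-0.28887608,-0.38522365,0.28516281]); n=np.array([-s[0],-s[1],1]);n/=np.linalg.norm(n)
p0=np.array([0,0,s[2]])
def onplane(uv,h=0):
    r=rays(c,uv)@c["W"][:3,:3].T;o=c["W"][:3,3]; q=p0+h*n
    return o+r*(((q-o)@n)/(r@n))[:,None]
C=[(603,128),(175,62)],[(603,132),(556,500)]
cv=lambda L:[(360+(u)/3.8-.5,115+(v)/2.8-.5) for u,v in L]
A=onplane(cv(C[0]));B=onplane(cv(C[1]))
print(A,B)
for P in (A,B):
    d=P[1]-P[0]; print(np.linalg.norm(d),d/np.linalg.norm(d),np.degrees(np.arctan2(d[1],d[0])))
h=(X-p0)@n
print(np.round(h[140:175:3,480]*1000,1)); print(np.round(h[220,500:545:3]*1000,1))
# model candidates
for psi in (8,9,10,11):
  for nm,M in (("yx",Rot.from_euler("ZYX",[np.radians(psi),.32,-.3])),("xy",Rot.from_euler("ZXY",[np.radians(psi),-.3,.32]))):
    M=M.as_matrix(); print(psi,nm,"n",np.round(M[:,2],3),"x",np.round(np.degrees(np.arctan2(M[1,0],M[0,0])),1),"y",np.round(np.degrees(np.arctan2(M[1,1],M[0,1])),1))
# top fence edges: points with h in 15..22
E
```

```text
[[0.71776802 0.12205772 0.03079728]
 [0.55182153 0.09819194 0.08792891]] [[ 0.71839802  0.12036696  0.03126661]
 [ 0.75689086 -0.03878911  0.08145763]]
0.17712095988960805 [-0.93691049 -0.13474282  0.32255715] -171.81605906336205
0.17126438692232845 [ 0.22475683 -0.92930041  0.29306162] -76.40376252954358
[-30.2  19.4  20.4  13.9   1.9   0.9   0.7   0.2  -0.5   1.2  -0.5   0.1]
[ -0.1   0.8   0.7  -0.5   0.6   1.8   6.    9.   13.6  17.5  20.2 -30.7
 -27.9 -26.6 -24.3]
8 yx n [0.256 0.334 0.907] x 8.0 y 103.6
8 xy n [0.272 0.322 0.907] x 2.4 y 98.0
9 yx n [0.251 0.339 0.907] x 9.0 y 104.6
9 xy n [0.267 0.326 0.907] x 3.4 y 99.0
10 yx n [0.245 0.343 0.907] x 10.0 y 105.6
10 xy n [0.261 0.331 0.907] x 4.4 y 100.0
11 yx n [0.239 0.347 0.907] x 11.0 y 106.6
11 xy n [0.255 0.335 0.907] x 5.4 y 101.0
```

Request:
send_rows([
  [[0.03,0,-0.005],[0,-4,0],60],
  [[0.08,0.01,-0.01],[0,-11,0],60],
  [[0.14,0.02,-0.02],[0,-19,0],60],
  [[0.2,0.04,-0.03],[0,-28,0],60],
  [[0.26,0.06,-0.04],[0,-37,0],60],
  [[0.31,0.07,-0.046],[0,-46,0],60],
  [[0.334,0.07,-0.05],[0,-54,0],60],
  [[0.334,0.07,-0.05],[0,-54,0],60],
])

```text
t: 25.88
ee_pos: [0.5455, -0.2963, 0.2497]
tool_rot: [-1.557, 0.219, -0.216]
wrist_force: [0.3, 0.6, -0.5]
opening: 0.0654
```

Request:
send_rows([
  [[0,0,0],[0,0,0],60],
  [[0,0,0],[0,0,0],60],
  [[0,0,0],[0,0,0],60],
])

```text
t: 26.25
ee_pos: [0.5463, -0.2938, 0.2518]
tool_rot: [-1.561, 0.213, -0.213]
wrist_force: [0.3, 0.7, -0.1]
opening: 0.0655
```

```bash
python3 st.py; cat > blk.py <<'E'
from scene import *
def blocks(c,show=True):
    X=cloud(c);z=X[...,2];hsv=cv2.cvtColor(c["p"],cv2.COLOR_RGB2HSV)
    m=(z>.026)&(z<.038)&(hsv[...,1]<70)&(hsv[...,2]>70)&(X[...,1]<-.12)&(X[...,0]<.68)
    return rect(m,c,.032)
if __name__=="__main__":
    import sys
    c=cam("wrist"); save(c,sys.argv[1])
    for r in blocks(c): print(r)
E
python3 blk.py w12
```

```text
26.25 [ 0.5463 -0.2938  0.2518] F [ 0.3  0.7 -0.1] M [ 0.01 -0.05 -0.01] yaw 74.47 j [ 1.08  0.44 -0.84  1.62  0.34  1.24  1.47]
(array([ 0.4268, -0.2315]), array([46.5, 69. ]), np.float32(27.6), array([348.,  37.]))
(array([ 0.5438, -0.2997]), array([44.6, 68.8]), np.float32(165.1), array([315., 166.]))
(array([ 0.5455, -0.4176]), array([46.4, 70.3]), np.float32(153.9), array([214., 195.]))
(array([ 0.6716, -0.4028]), array([14.8, 42.3]), np.float32(78.6), array([263., 289.]))
```

View pics/w12.png

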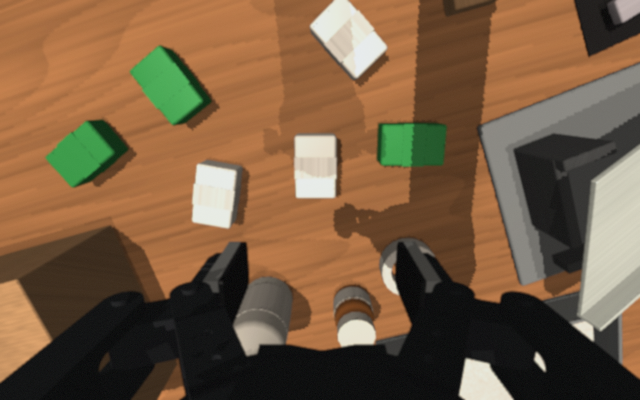

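```bash
python3 - <<'E'
from h import *
print(togo([.544,-.2995,.005],np.radians(74.6),grasp=False))
E
```

```text
(array([-0.0008,  0.2468, -0.0054]), array([ 0.03, -0.17,  0.03]))
```

Request:
send_rows([
  [[0,0.05,-0.003],[0,0,0],60],
  [[-0.001,0.11,-0.005],[0,0,0],60],
  [[-0.001,0.17,-0.005],[0,0,0],60],
  [[-0.001,0.22,-0.005],[0,0,0],60],
  [[-0.001,0.246,-0.005],[0,0,0],60],
  [[-0.001,0.246,-0.005],[0,0,0],60],
  [[-0.001,0.246,-0.005],[0,0,0],255],
  [[-0.001,0.246,-0.005],[0,0,0],255],
], grip_force=40)

```text
t: 27.3
ee_pos: [0.5454, -0.3007, 0.0075]
tool_rot: [-1.561, 0.212, -0.218]
wrist_force: [-0.4, -0.4, -0.5]
opening: 0.0444
```

Request:
send_rows([
  [[0,0,0],[0,0,0],255],
  [[0,0,0],[0,0,0],255],
  [[0,-0.03,0],[0,0,0],255],
  [[0,-0.08,0],[0,0,0],255],
  [[0,-0.14,0],[0,0,0],255],
  [[0,-0.2,0],[0,0,0],255],
  [[0,-0.23,0],[0,0,0],255],
  [[0,-0.23,0],[0,0,0],255],
])

```text
t: 28.3
ee_pos: [0.5454, -0.3005, 0.2385]
tool_rot: [-1.563, 0.21, -0.219]
wrist_force: [-0.8, 0.0, -2.1]
opening: 0.0438
```

```bash
python3 st.py; cat > tray.py <<'E'
from h import *
PSI=8.3
M=Rot.from_euler("ZYX",[np.radians(PSI),.32,-.3]).as_matrix()
C0=np.array([.718,.1215,.031])
def t2w(p): return C0+M@np.array(p,float)
def target(p_block,dz_tool,sign=1):
    """pose: tool y=-n, tool z=sign*tray y. block middle at p_block (tray frame, m); block middle lies dz_tool along tool y from TCP"""
    y=-M[:,2]; z=sign*M[:,1]; x=np.cross(y,z)
    R=Rot.from_matrix(np.c_[x,y,z]); pos=t2w(p_block)-dz_tool*y
    return pos,R
def delta(pos,R):
    p,R0=pose(); return np.round(R0.inv().apply(pos-p),4),np.round((R0.inv()*R).as_rotvec(degrees=True),2)
E
python3 - <<'E'
from tray import *
print(M)
pos,R=target([-.07,-.065,.016+.008],-.011)
print(pos,delta(pos,R))
print(t2w([-.18,-.2,0]),t2w([-.18,0,0]),t2w([0,-.2,0]))
E
python3 blk.py w13
```

```text
28.3 [ 0.5454 -0.3005  0.2385] F [-0.8  0.  -2.1] M [ 0.05 -0.04  0.03] yaw 74.34 j [ 1.09  0.45 -0.84  1.63  0.36  1.21  1.47]
[[ 0.93929293 -0.22989583  0.25470906]
 [ 0.13702802  0.93191063  0.33580635]
 [-0.31456656 -0.28051825  0.90683923]]
[0.67050394 0.05569933 0.08304226] (array([0.0235, 0.1549, 0.3771]), array([-20.45, -26.4 ,  14.69]))
[ 0.59490644 -0.08954717  0.14372563] [0.54892727 0.09683496 0.08762198] [ 0.76397917 -0.06488213  0.08710365]
(array([ 0.4271, -0.2315]), array([47.2, 69. ]), np.float32(26.9), array([357.,  33.]))
(array([ 0.5453, -0.4177]), array([46. , 70.3]), np.float32(153.9), array([216., 197.]))
```

View pics/w13.png

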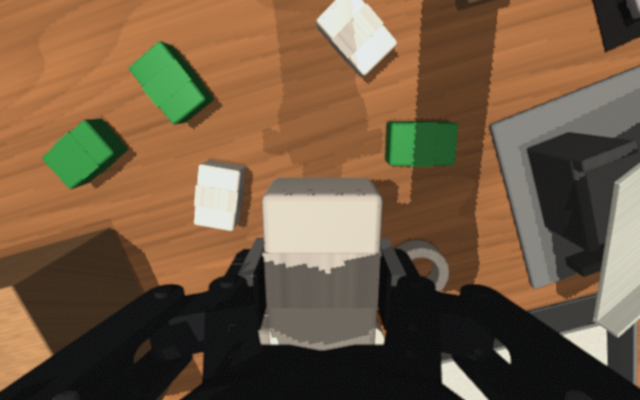

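```bash
python3 - <<'E'
from tray import *
for h in (.08,.022):
    pos,R=target([-.07,-.065,h],-.0085)
    print(pos,delta(pos,R))
E
```

```text
[0.68540442 0.075344   0.13609235] (array([0.035 , 0.0993, 0.3999]), array([-20.56, -26.35,  14.44]))
[0.6706313  0.05586723 0.08349567] (array([0.026 , 0.152 , 0.3772]), array([-20.56, -26.35,  14.44]))
```

Request:
send_rows([
  [[0.002,0,0.03],[-1.5,-2,1],255],
  [[0.006,0,0.08],[-4,-5,3],255],
  [[0.01,0,0.14],[-7,-9,5],255],
  [[0.017,0,0.2],[-10,-13,7],255],
  [[0.023,0,0.26],[-13,-17,9.3],255],
  [[0.028,0.02,0.32],[-16,-21,11.5],255],
  [[0.032,0.05,0.37],[-19,-24.5,13.5],255],
  [[0.035,0.08,0.4],[-20.6,-26.4,14.4],255],
])

```text
t: 29.35
ee_pos: [0.6835, 0.0809, 0.1503]
tool_rot: [-1.87, 0.082, 0.411]
wrist_force: [-0.8, -0.8, -1.7]
opening: 0.0439
```

```bash
python3 st.py; python3 - <<'E'
from tray import *
for h in (.08,.022):
    pos,R=target([-.07,-.065,h],-.0085)
    print(pos,delta(pos,R))
c=cam("wrist"); save(c,"w14")
E
```

```text
29.35 [0.6835 0.0809 0.1503] F [-0.8 -0.8 -1.7] M [ 0.45 -0.39 -0.01] yaw 104.47 j [ 0.15  0.88 -0.78  1.25  0.73  1.67  1.13]
[0.68540442 0.075344   0.13609235] (array([ 0.0056,  0.0142, -0.0017]), array([ 0.02,  0.62, -0.19]))
[0.6706313  0.05586723 0.08349567] (array([ 0.0057,  0.0722, -0.0016]), array([ 0.02,  0.62, -0.19]))
```

View pics/w14.png

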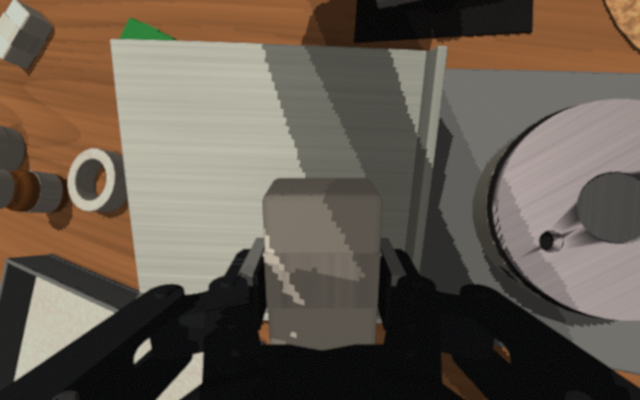

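Request:
send_rows([
  [[0.005,0.02,-0.002],[0,0.5,0],255],
  [[0.005,0.045,-0.002],[0,0.5,0],255],
  [[0.005,0.064,-0.002],[0,0.5,0],255],
  [[0.005,0.068,-0.002],[0,0.5,0],255],
  [[0.005,0.068,-0.002],[0,0.5,0],255],
  [[0.005,0.068,-0.002],[0,0.5,0],255],
])

```text
t: 30.15
ee_pos: [0.6739, 0.0523, 0.0939]
tool_rot: [-1.873, 0.089, 0.39]
wrist_force: [0.2, 0.4, -0.6]
opening: 0.0441
```

```bash
python3 st.py; python3 - <<'E'
from tray import *
pos,R=target([-.07,-.065,.016],-.0085)
print(pos,delta(pos,R))
c=cam("wrist"); X=cloud(c); save(c,"w15")
T=(X-C0)@M
# plate residual in tray frame
m=(T[...,0]>-.17)&(T[...,0]<-.11)&(T[...,1]<-.03)&(T[...,1]>-.17)&(abs(T[...,2])<.008)
print(m.sum(),np.nanmedian(T[m][:,2]))
E
```

```text
30.15 [0.6739 0.0523 0.0939] F [ 0.2  0.4 -0.6] M [ 0.44 -0.33 -0.05] yaw 103.4 j [ 0.2   0.91 -0.76  1.33  0.76  1.57  1.1 ]
[0.66910304 0.0538524  0.07805464] (array([0.0006, 0.0151, 0.007 ]), array([-0.06, -0.44,  0.15]))
39402 0.0020498555767738827
```

View pics/w15.png

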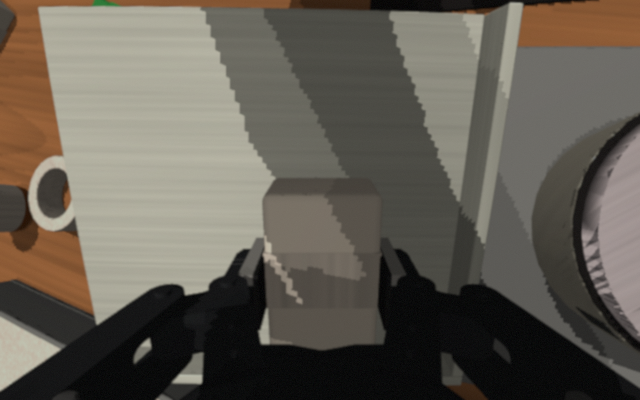

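Request:
send_rows([
  [[0,0.003,0],[0,0,0],255],
  [[0,0.006,0],[0,0,0],255],
  [[0,0.008,0],[0,0,0],255],
  [[0,0.008,0],[0,0,0],255],
  [[0,0.008,0],[0,0,0],255],
])

```text
t: 30.82
ee_pos: [0.6711, 0.049, 0.0853]
tool_rot: [-1.873, 0.091, 0.392]
wrist_force: [-0.2, -0.6, -2.0]
opening: 0.044
```

```bash
python3 st.py; python3 - <<'E'
from tray import *
pos,R=target([-.07,-.065,.016],-.0085)
print(pos,delta(pos,R))
E
```

```text
30.825 [0.6711 0.049  0.0853] F [-0.2 -0.6 -2. ] M [ 0.47 -0.31  0.02] yaw 103.44 j [ 0.2   0.91 -0.76  1.34  0.76  1.56  1.1 ]
[0.66910304 0.0538524  0.07805464] (array([0.001 , 0.0054, 0.007 ]), array([-0.02, -0.42,  0.01]))
```

Request:
send_rows([
  [[0,0.003,0],[0,0,0],255],
  [[0,0.003,0],[0,0,0],255],
  [[0,0.003,0],[0,0,0],0],
  [[0,0.003,0],[0,0,0],0],
  [[0,0.003,0],[0,0,0],0],
  [[0,0.003,0],[0,0,0],0],
  [[0,-0.02,0],[0,0,0],0],
  [[0,-0.06,0],[0,0,0],0],
])

```text
t: 31.82
ee_pos: [0.686, 0.0684, 0.1401]
tool_rot: [-1.874, 0.094, 0.394]
wrist_force: [1.7, 1.0, 0.1]
opening: 0.0853
```

Request:
send_rows([
  [[0,-0.04,0],[0,0,0],0],
  [[0,-0.07,0],[0,0,0],0],
  [[0,-0.07,0],[0,0,0],0],
])

```text
t: 32.2
ee_pos: [0.706, 0.0958, 0.2079]
tool_rot: [-1.871, 0.084, 0.386]
wrist_force: [0.8, 0.4, 0.4]
opening: 0.0855
```

```bash
python3 st.py; python3 - <<'E'
from tray import *
c=cam("wrist"); save(c,"w16")
c=cam("side"); save(c,"s16",(270,120,420,240),5)
E
```

```text
32.2 [0.706  0.0958 0.2079] F [0.8 0.4 0.4] M [ 0.37 -0.24 -0.03] yaw 103.39 j [ 0.11  0.87 -0.79  1.13  0.72  1.77  1.15]
```

View pics/w16.png

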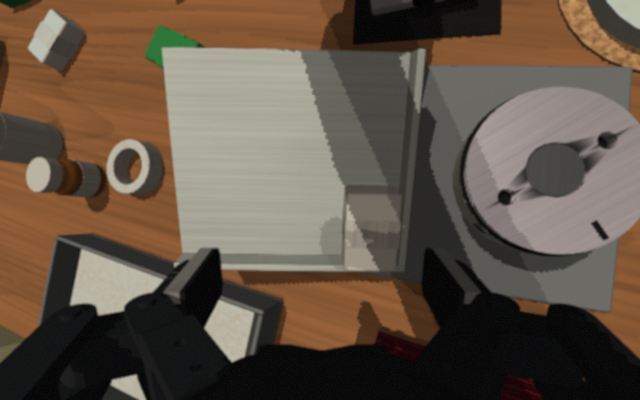

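View pics/s16.png

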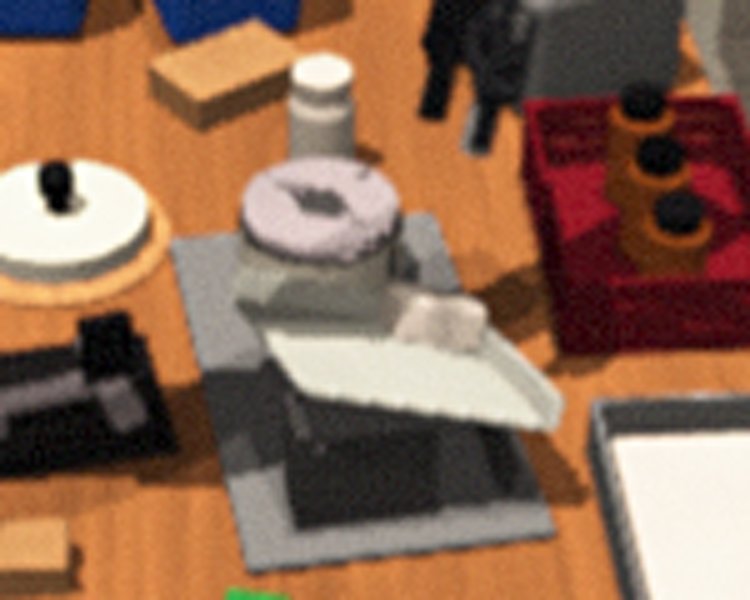

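```bash
python3 - <<'E'
from tray import *
def dn(xyz,yaw):
    z=np.array([np.cos(yaw),np.sin(yaw),0]);y=np.array([0,0,-1.]);return np.array(xyz),Rot.from_matrix(np.c_[np.cross(y,z),y,z])
print(delta(*dn([.545,-.40,.25],np.radians(63.5))))
E
```

```text
(array([-0.2287,  0.1638, -0.4375]), array([ 22.09,  36.6 , -12.34]))
```

Request:
send_rows([
  [[-0.014,0.01,-0.026],[1.5,2,-0.8],0],
  [[-0.035,0.02,-0.07],[4,6,-2],0],
  [[-0.06,0.036,-0.12],[6.6,10,-3.6],60],
  [[-0.085,0.056,-0.17],[9,15,-5],60],
  [[-0.11,0.077,-0.22],[12,20,-6.6],60],
  [[-0.137,0.098,-0.27],[15,25,-8.3],60],
  [[-0.165,0.118,-0.32],[18,30,-10],60],
  [[-0.19,0.137,-0.365],[20,34,-11],60],
])

```text
t: 33.3
ee_pos: [0.5683, -0.3227, 0.2398]
tool_rot: [-1.578, 0.359, -0.309]
wrist_force: [1.0, -0.5, -1.1]
opening: 0.0652
```

```bash
python3 st.py; python3 - <<'E'
from tray import *
def dn(xyz,yaw):
    z=np.array([np.cos(yaw),np.sin(yaw),0]);y=np.array([0,0,-1.]);return np.array(xyz),Rot.from_matrix(np.c_[np.cross(y,z),y,z])
print(delta(*dn([.545,-.40,.25],np.radians(63.5))))
E
```

```text
33.3 [ 0.5683 -0.3227  0.2398] F [ 1.  -0.5 -1.1] M [ 0.04 -0.06  0.02] yaw 65.73 j [ 1.02  0.52 -0.8   1.53  0.42  1.29  1.3 ]
(array([ 0.0103, -0.0073, -0.0804]), array([ 2.27,  2.2 , -1.32]))
```

Request:
send_rows([
  [[0.004,-0.003,-0.03],[1,1,-0.5],60],
  [[0.008,-0.006,-0.06],[2,2,-1],60],
  [[0.01,-0.007,-0.075],[2.3,2.2,-1.3],60],
  [[0.01,-0.007,-0.075],[2.3,2.2,-1.3],60],
  [[0.01,-0.007,-0.075],[2.3,2.2,-1.3],60],
  [[0.01,-0.007,-0.075],[2.3,2.2,-1.3],60],
])

```text
t: 34.05
ee_pos: [0.552, -0.3883, 0.2511]
tool_rot: [-1.54, 0.353, -0.356]
wrist_force: [-0.9, 1.0, 0.1]
opening: 0.0654
```

```bash
python3 st.py; python3 blk.py w17
```

```text
34.05 [ 0.552  -0.3883  0.2511] F [-0.9  1.   0.1] M [0.05 0.02 0.04] yaw 64.1 j [ 1.12  0.54 -0.79  1.48  0.39  1.29  1.4 ]
(array([ 0.4539, -0.2376]), array([22.5, 48.8]), np.float32(64.7), array([417.,   9.]))
(array([ 0.5455, -0.4185]), array([45.3, 68. ]), np.float32(154.1), array([293., 173.]))
(array([ 0.6733, -0.4092]), array([16.5, 51.2]), np.float32(92.7), array([351., 264.]))
```

View pics/w17.png

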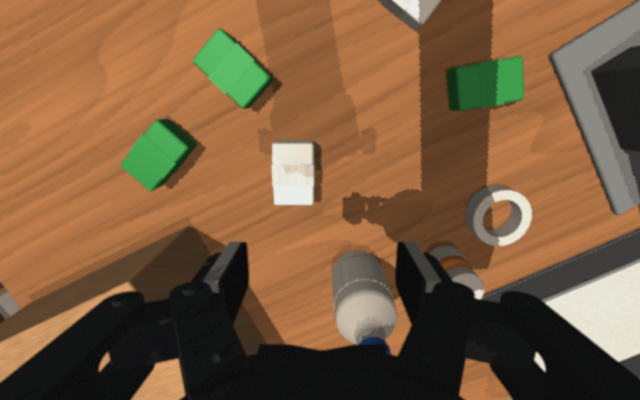

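```bash
python3 - <<'E'
from h import *
print(togo([.5455,-.4182,.0055],np.radians(64.1),grasp=False))
E
```

```text
(array([ 0.0067,  0.2456, -0.0298]), array([-0.11, -0.03,  0.09]))
```

Request:
send_rows([
  [[0.003,0.04,-0.015],[0,0,0],60],
  [[0.006,0.09,-0.03],[0,0,0],60],
  [[0.006,0.15,-0.03],[0,0,0],60],
  [[0.006,0.2,-0.03],[0,0,0],60],
  [[0.006,0.235,-0.03],[0,0,0],60],
  [[0.006,0.245,-0.03],[0,0,0],60],
  [[0.006,0.245,-0.03],[0,0,0],60],
  [[0.006,0.245,-0.03],[0,0,0],60],
])

```text
t: 35.1
ee_pos: [0.5456, -0.4212, 0.0086]
tool_rot: [-1.542, 0.353, -0.362]
wrist_force: [0.1, -0.6, -0.3]
opening: 0.0652
```

```bash
python3 st.py
```

```text
35.1 [ 0.5456 -0.4212  0.0086] F [ 0.1 -0.6 -0.3] M [-0.03  0.03 -0.01] yaw 63.88 j [ 1.06  0.81 -0.65  1.6   0.58  0.93  1.32]
```

Request:
send_rows([
  [[0,0.002,0.002],[0,0,0],60],
  [[0,0.002,0.002],[0,0,0],255],
  [[0,0.002,0.002],[0,0,0],255],
  [[0,0.002,0.002],[0,0,0],255],
  [[0,0.002,0.002],[0,0,0],255],
  [[0,0.002,0.002],[0,0,0],255],
])

```text
t: 35.85
ee_pos: [0.5451, -0.4189, 0.005]
tool_rot: [-1.541, 0.355, -0.36]
wrist_force: [-0.0, 1.3, 4.5]
opening: 0.0446
```

```bash
python3 st.py
```

```text
35.85 [ 0.5451 -0.4189  0.005 ] F [-0.   1.3  4.5] M [0.14 0.17 0.01] yaw 63.88 j [ 1.06  0.81 -0.65  1.6   0.58  0.93  1.32]
```

Request:
send_rows([
  [[0,-0.03,0],[0,0,0],255],
  [[0,-0.08,0],[0,0,0],255],
  [[0,-0.14,0],[0,0,0],255],
  [[0,-0.2,0],[0,0,0],255],
  [[0,-0.23,0],[0,0,0],255],
  [[0,-0.23,0],[0,0,0],255],
])

```text
t: 36.6
ee_pos: [0.5454, -0.4195, 0.2368]
tool_rot: [-1.542, 0.352, -0.363]
wrist_force: [-0.2, 0.4, -1.9]
opening: 0.0441
```

```bash
python3 st.py;  python3 - <<'E'
from tray import *
C0+=M[:,2]*.002
for h in (.09,):
    pos,R=target([-.07,-.112,h],-.0085)
    print(pos,delta(pos,R))
c=cam("wrist");save(c,"w18")
E
```

```text
36.6 [ 0.5454 -0.4195  0.2368] F [-0.2  0.4 -1.9] M [0.02 0.01 0.06] yaw 63.85 j [ 1.14  0.57 -0.78  1.46  0.41  1.27  1.44]
[0.69926603 0.03557388 0.16015878] (array([-0.063 ,  0.0763,  0.4763]), array([-21.93, -36.73,  12.95]))
```

View pics/w18.png

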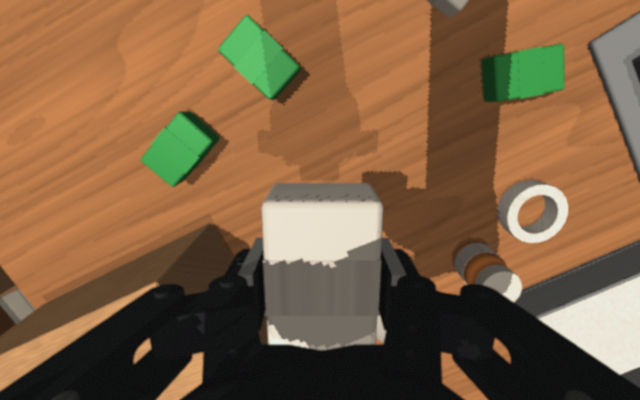

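Request:
send_rows([
  [[-0.004,0,0.03],[-1.4,-2.4,0.8],255],
  [[-0.01,0,0.08],[-3.7,-6,2],255],
  [[-0.018,0,0.135],[-6.2,-10,3.7],255],
  [[-0.026,0,0.19],[-9,-15,5.3],255],
  [[-0.033,0,0.25],[-12,-20,7],255],
  [[-0.04,0,0.31],[-15,-25,8.8],255],
  [[-0.048,0.01,0.37],[-18,-30,10.6],255],
  [[-0.056,0.03,0.43],[-20.5,-34,12],255],
])

```text
t: 37.65
ee_pos: [0.6825, -0.0077, 0.2016]
tool_rot: [-1.854, 0.111, 0.351]
wrist_force: [0.2, -0.7, -1.7]
opening: 0.0445
```

```bash
sed -i 's/C0=np.array(\[.718,.1215,.031\])/C0=np.array([.718,.1215,.031])+.002*M[:,2]/' tray.py; python3 st.py;  python3 - <<'E'
from tray import *
for h in (.07,.022):
    pos,R=target([-.07,-.112,h],-.011)
    print(pos,delta(pos,R))
E
```

```text
37.65 [ 0.6825 -0.0077  0.2016] F [ 0.2 -0.7 -1.7] M [ 0.37 -0.37  0.03] yaw 100.99 j [ 0.3   0.8  -0.8   1.27  0.72  1.68  1.21]
[0.69353508 0.02801824 0.1397549 ] (array([0.0323, 0.0429, 0.0484]), array([-1.54, -2.39,  0.5 ]))
[0.68130905 0.01189953 0.09622661] (array([0.0319, 0.0909, 0.0471]), array([-1.54, -2.39,  0.5 ]))
```

Request:
send_rows([
  [[0.012,0,0.016],[-0.5,-1,0.2],255],
  [[0.025,0.02,0.035],[-1,-1.8,0.4],255],
  [[0.032,0.045,0.047],[-1.5,-2.4,0.5],255],
  [[0.032,0.06,0.047],[-1.5,-2.4,0.5],255],
  [[0.032,0.075,0.047],[-1.5,-2.4,0.5],255],
  [[0.032,0.075,0.047],[-1.5,-2.4,0.5],255],
  [[0.032,0.075,0.047],[-1.5,-2.4,0.5],255],
  [[0.032,0.075,0.047],[-1.5,-2.4,0.5],255],
])

```text
t: 38.65
ee_pos: [0.6869, 0.0157, 0.1156]
tool_rot: [-1.87, 0.084, 0.391]
wrist_force: [1.1, -0.4, -0.6]
opening: 0.0443
```

```bash
python3 st.py;  python3 - <<'E'
from tray import *
pos,R=target([-.07,-.112,.016],-.011)
print(pos,delta(pos,R))
c=cam("wrist");save(c,"w19"); X=cloud(c);T=(X-C0)@M
m=(T[...,0]>-.17)&(T[...,0]<-.11)&(T[...,1]<-.03)&(T[...,1]>-.17)&(abs(T[...,2])<.008)
print(m.sum(),np.nanmedian(T[m][:,2]))
E
```

```text
38.65 [0.6869 0.0157 0.1156] F [ 1.1 -0.4 -0.6] M [ 0.45 -0.35 -0.01] yaw 103.56 j [ 0.25  0.89 -0.78  1.3   0.77  1.59  1.17]
[0.67978079 0.00988469 0.09078558] (array([0.0002, 0.0263, 0.0031]), array([-0.18, -0.25,  0.33]))
34961 1.4486492777541425e-05
```

View pics/w19.png

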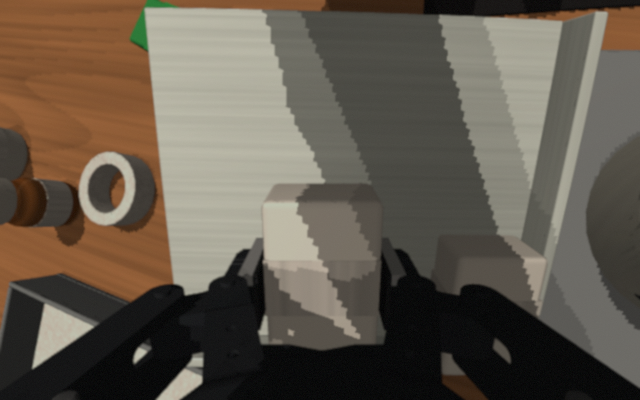

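Request:
send_rows([
  [[0,0.01,0],[0,0,0],255],
  [[0,0.018,0.0],[0,0,0],255],
  [[0,0.022,0.0],[0,0,0],255],
  [[0,0.024,0.0],[0,0,0],255],
  [[0,0.024,0.0],[0,0,0],255],
  [[0,0.024,0.0],[0,0,0],255],
])

```text
t: 39.45
ee_pos: [0.6802, 0.0077, 0.0926]
tool_rot: [-1.87, 0.085, 0.393]
wrist_force: [0.8, -0.9, -1.5]
opening: 0.0443
```

```bash
python3 st.py;  python3 - <<'E'
from tray import *
pos,R=target([-.07,-.112,.016],-.011)
print(pos,delta(pos,R))
E
```

```text
39.45 [0.6802 0.0077 0.0926] F [ 0.8 -0.9 -1.5] M [ 0.46 -0.34 -0.01] yaw 103.62 j [ 0.26  0.91 -0.77  1.34  0.78  1.56  1.16]
[0.67978079 0.00988469 0.09078558] (array([0.0005, 0.001 , 0.0027]), array([-0.16, -0.19,  0.23]))
```

Request:
send_rows([
  [[0,0,0],[0,0,0],0],
  [[0,0,0],[0,0,0],0],
  [[0,0,0],[0,0,0],0],
  [[0,0,0],[0,0,0],0],
  [[0,-0.02,0],[0,0,0],0],
  [[0,-0.06,0],[0,0,0],0],
  [[0,-0.1,0],[0,0,0],0],
  [[0,-0.12,0],[0,0,0],0],
])

```text
t: 40.45
ee_pos: [0.7118, 0.0497, 0.2054]
tool_rot: [-1.869, 0.081, 0.389]
wrist_force: [-0.2, 0.1, -0.2]
opening: 0.0855
```

```bash
python3 st.py; python3 - <<'E'
from tray import *
c=cam("wrist"); save(c,"w20")
def dn(xyz,yaw):
    z=np.array([np.cos(yaw),np.sin(yaw),0]);y=np.array([0,0,-1.]);return np.array(xyz),Rot.from_matrix(np.c_[np.cross(y,z),y,z])
print(delta(*dn([.44,-.215,.26],np.radians(119))), delta(*dn([.44,-.215,.26],np.radians(119-180))))
E
```

```text
40.45 [0.7118 0.0497 0.2054] F [-0.2  0.1 -0.2] M [ 0.35 -0.28  0.04] yaw 103.59 j [ 0.18  0.86 -0.79  1.15  0.74  1.75  1.21]
(array([-0.3096,  0.106 , -0.2014]), array([ 13.42, -17.78, -20.34])) (array([-0.3096,  0.106 , -0.2014]), array([ 28.83, 158.64,  19.02]))
```

View pics/w20.png

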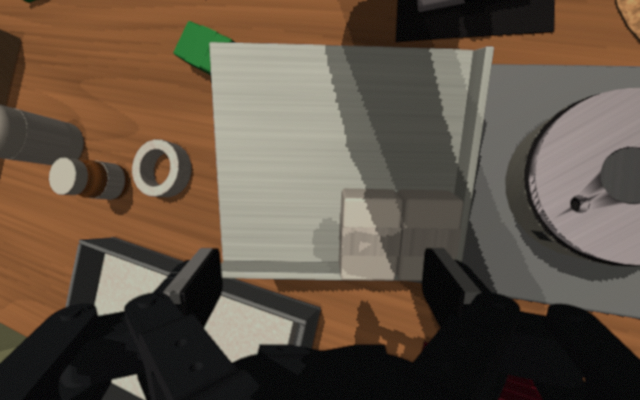

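Request:
send_rows([
  [[-0.02,0.0,-0.015],[1,-1,-1.5],0],
  [[-0.06,0.015,-0.04],[2.5,-3.5,-4],0],
  [[-0.105,0.03,-0.07],[4.5,-6,-7],60],
  [[-0.15,0.045,-0.1],[6.5,-8.5,-10],60],
  [[-0.195,0.065,-0.13],[8.5,-11,-13],60],
  [[-0.24,0.08,-0.16],[10.5,-13.5,-16],60],
  [[-0.28,0.095,-0.185],[12,-16,-18.5],60],
  [[-0.31,0.105,-0.2],[13.4,-17,-20.3],60],
])

```text
t: 41.5
ee_pos: [0.4341, -0.219, 0.2572]
tool_rot: [-1.54, -0.376, 0.389]
wrist_force: [-0.4, -0.4, 0.8]
opening: 0.0656
```

Request:
send_rows([
  [[0,0,0],[0,0,0],60],
  [[0,0,0],[0,0,0],60],
  [[0,0,0],[0,0,0],60],
])

```text
t: 41.88
ee_pos: [0.4383, -0.2141, 0.258]
tool_rot: [-1.539, -0.384, 0.393]
wrist_force: [0.1, 0.5, -0.4]
opening: 0.0654
```

```bash
python3 st.py; python3 blk.py w21
```

```text
41.875 [ 0.4383 -0.2141  0.258 ] F [ 0.1  0.5 -0.4] M [0.01 0.03 0.01] yaw 118.38 j [ 1.47  0.2  -1.19  1.9   0.21  1.18  2.27]
(array([ 0.4266, -0.2312]), array([45.1, 68.9]), np.float32(28.4), array([312., 149.]))
(array([ 0.6726, -0.4066]), array([19.4, 49.4]), np.float32(85.3), array([ 92., 261.]))
```

View pics/w21.png

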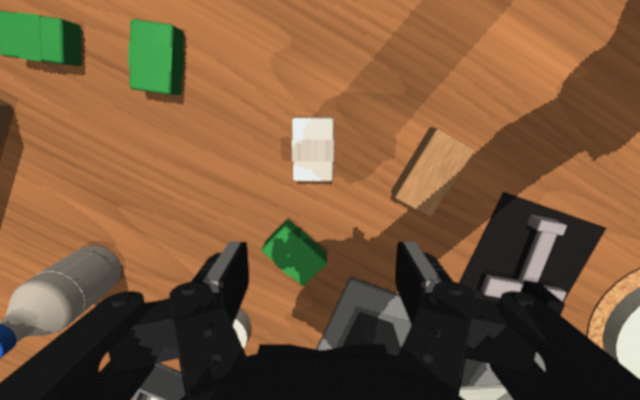

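```bash
python3 - <<'E'
from h import *
print(togo([.4266,-.2312,.006],np.radians(118.3),grasp=False))
E
```

```text
(array([-0.0169,  0.2522, -0.0089]), array([ 0.12,  0.1 , -0.39]))
```

Request:
send_rows([
  [[-0.01,0.04,-0.005],[0,0,0],60],
  [[-0.017,0.09,-0.009],[0,0,0],60],
  [[-0.017,0.15,-0.009],[0,0,0],60],
  [[-0.017,0.2,-0.009],[0,0,0],60],
  [[-0.017,0.24,-0.009],[0,0,0],60],
  [[-0.017,0.251,-0.009],[0,0,0],60],
  [[-0.017,0.251,-0.009],[0,0,0],60],
  [[-0.017,0.251,-0.009],[0,0,0],60],
])

```text
t: 42.92
ee_pos: [0.4272, -0.2339, 0.0089]
tool_rot: [-1.543, -0.383, 0.389]
wrist_force: [0.6, -1.0, 0.6]
opening: 0.0655
```

```bash
python3 st.py;python3 - <<'E'
from h import *
print(togo([.4266,-.2312,.006],np.radians(118.3),grasp=False))
E
```

```text
42.925 [ 0.4272 -0.2339  0.0089] F [ 0.6 -1.   0.6] M [ 0.01 -0.02 -0.02] yaw 118.2 j [ 1.16  0.59 -0.86  2.09  0.67  0.76  1.93]
(array([0.0007, 0.0029, 0.0027]), array([ 0.32, -0.1 , -0.32]))
```

Request:
send_rows([
  [[0,0.002,0.002],[0,0,0],60],
  [[0,0.002,0.002],[0,0,0],255],
  [[0,0.002,0.002],[0,0,0],255],
  [[0,0.002,0.002],[0,0,0],255],
  [[0,0.002,0.002],[0,0,0],255],
  [[0,0.002,0.002],[0,0,0],255],
])

```text
t: 43.68
ee_pos: [0.4247, -0.2323, 0.006]
tool_rot: [-1.542, -0.38, 0.391]
wrist_force: [-1.0, -0.4, 6.1]
opening: 0.0443
```

```bash
python3 st.py
```

```text
43.675 [ 0.4247 -0.2323  0.006 ] F [-1.  -0.4  6.1] M [-0.02  0.29 -0.05] yaw 118.14 j [ 1.16  0.59 -0.86  2.1   0.68  0.76  1.92]
```

Request:
send_rows([
  [[0,-0.03,0],[0,0,0],255],
  [[0,-0.08,0],[0,0,0],255],
  [[0,-0.14,0],[0,0,0],255],
  [[0,-0.2,0],[0,0,0],255],
  [[0,-0.23,0],[0,0,0],255],
  [[0,-0.23,0],[0,0,0],255],
])

```text
t: 44.42
ee_pos: [0.427, -0.2312, 0.2373]
tool_rot: [-1.546, -0.382, 0.389]
wrist_force: [0.0, 0.8, -2.3]
opening: 0.0441
```

```bash
python3 st.py;  python3 - <<'E'
from tray import *
pos,R=target([-.07,-.153,.08],-.011)
print(pos,delta(pos,R))
c=cam("wrist");save(c,"w22")
E
```

```text
44.425 [ 0.427  -0.2312  0.2373] F [ 0.   0.8 -2.3] M [-0.  0.  0.] yaw 118.13 j [ 1.5   0.22 -1.2   1.94  0.24  1.13  2.28]
[ 0.7055079  -0.00683204  0.16032454] (array([0.3519, 0.0742, 0.0671]), array([-13.2 ,  16.72,  20.64]))
```

View pics/w22.png

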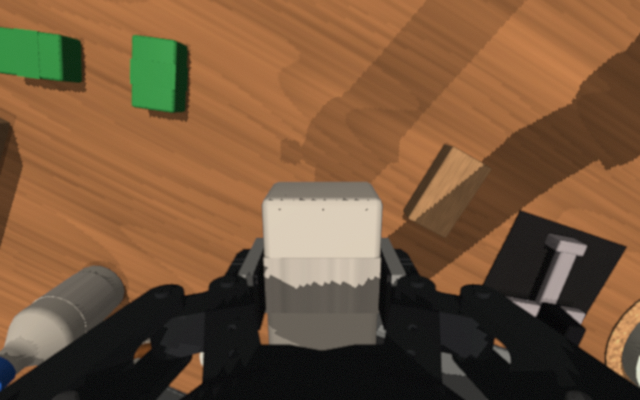

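Request:
send_rows([
  [[0.02,0,0.004],[-0.8,1,1.2],255],
  [[0.06,-0.01,0.011],[-2.3,2.9,3.6],255],
  [[0.105,-0.01,0.02],[-4,5,6.2],255],
  [[0.15,-0.01,0.028],[-5.7,7.2,8.8],255],
  [[0.2,0,0.037],[-7.5,9.5,11.7],255],
  [[0.25,0.01,0.046],[-9.4,12,14.6],255],
  [[0.3,0.03,0.056],[-11.3,14.3,17.6],255],
  [[0.35,0.06,0.065],[-13.2,16.7,20.6],255],
])

```text
t: 45.48
ee_pos: [0.7037, -0.0071, 0.1688]
tool_rot: [-1.871, 0.09, 0.405]
wrist_force: [1.4, -0.5, -0.7]
opening: 0.0441
```

```bash
python3 st.py;  python3 - <<'E'
from tray import *
for h in (.05,.016):
    pos,R=target([-.07,-.156,h],-.010)
    print(pos,delta(pos,R))
E
```

```text
45.475 [ 0.7037 -0.0071  0.1688] F [ 1.4 -0.5 -0.7] M [ 0.35 -0.48 -0.01] yaw 103.99 j [ 0.27  0.88 -0.8   1.22  0.78  1.69  1.24]
[ 0.69881103 -0.01936615  0.13486775] (array([ 0.0046,  0.0361, -0.0009]), array([-0.07,  0.16, -0.31]))
[ 0.69015092 -0.03078357  0.10403522] (array([ 0.0048,  0.0701, -0.0009]), array([-0.07,  0.16, -0.31]))
```

Request:
send_rows([
  [[0.004,0.02,-0.001],[0,0,0],255],
  [[0.004,0.04,-0.001],[0,0,0],255],
  [[0.004,0.055,-0.001],[0,0,0],255],
  [[0.004,0.06,-0.001],[0,0,0],255],
  [[0.004,0.06,-0.001],[0,0,0],255],
  [[0.004,0.06,-0.001],[0,0,0],255],
  [[0.004,0.06,-0.001],[0,0,0],255],
])

```text
t: 46.35
ee_pos: [0.6922, -0.0282, 0.1182]
tool_rot: [-1.867, 0.085, 0.4]
wrist_force: [0.8, 0.7, -1.4]
opening: 0.0444
```

```bash
python3 st.py;  python3 - <<'E'
from tray import *
pos,R=target([-.07,-.156,.016],-.010)
print(pos,delta(pos,R))
c=cam("wrist");save(c,"w23")
E
```

```text
46.35 [ 0.6922 -0.0282  0.1182] F [ 0.8  0.7 -1.4] M [ 0.47 -0.3  -0.  ] yaw 103.91 j [ 0.31  0.9  -0.79  1.3   0.8   1.6   1.22]
[ 0.69015092 -0.03078357  0.10403522] (array([0.0022, 0.0143, 0.002 ]), array([-0.25,  0.14,  0.03]))
```

View pics/w23.png

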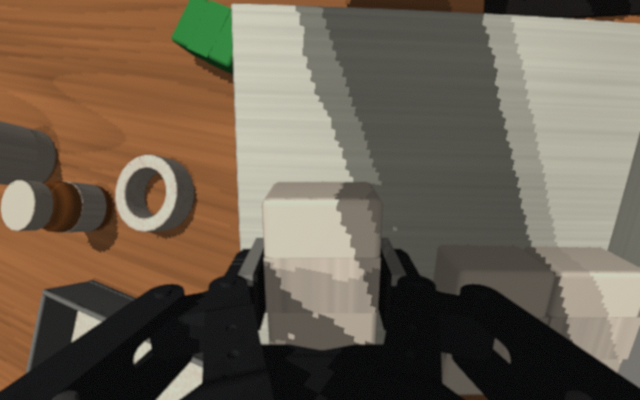

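Request:
send_rows([
  [[0,0.005,0],[0,0,0],255],
  [[0,0.01,0.0],[0,0,0],255],
  [[0,0.013,0.0],[0,0,0],255],
  [[0,0.013,0.0],[0,0,0],255],
  [[0,0.013,0.0],[0,0,0],255],
])

```text
t: 47.02
ee_pos: [0.6884, -0.0328, 0.1055]
tool_rot: [-1.867, 0.086, 0.402]
wrist_force: [0.3, 1.3, 1.0]
opening: 0.0444
```

```bash
python3 st.py;  python3 - <<'E'
from tray import *
pos,R=target([-.07,-.156,.016],-.010)
print(pos,delta(pos,R))
E
```

```text
47.025 [ 0.6884 -0.0328  0.1055] F [0.3 1.3 1. ] M [ 0.34 -0.15 -0.06] yaw 103.93 j [ 0.32  0.91 -0.79  1.32  0.81  1.58  1.22]
[ 0.69015092 -0.03078357  0.10403522] (array([0.0024, 0.0002, 0.0019]), array([-0.25,  0.16, -0.07]))
```

Contact with the plate is light. I'll release and back off.

Request:
send_rows([
  [[0,0,0],[0,0,0],30],
  [[0,0,0],[0,0,0],30],
  [[0,0,0],[0,0,0],30],
  [[0,0,0],[0,0,0],30],
  [[0,-0.02,0],[0,0,0],30],
  [[0,-0.06,0],[0,0,0],30],
  [[0,-0.1,0],[0,0,0],0],
  [[0,-0.12,0],[0,0,0],0],
])

```text
t: 48.02
ee_pos: [0.7208, 0.0092, 0.2183]
tool_rot: [-1.866, 0.081, 0.398]
wrist_force: [-0.3, 0.5, 0.3]
opening: 0.0851
```

```bash
python3 st.py; python3 - <<'E'
from tray import *
c=cam("wrist"); save(c,"w24"); X=cloud(c); T=(X-C0)@M
m=(T[...,2]>.026)&(T[...,2]<.040)&(T[...,0]<.0)&(T[...,0]>-.12)
print(m.sum(),np.nanpercentile(T[m],[1,50,99],axis=0))
E
```

```text
48.025 [0.7208 0.0092 0.2183] F [-0.3  0.5  0.3] M [ 0.35 -0.26 -0.02] yaw 103.9 j [ 0.23  0.86 -0.81  1.12  0.77  1.77  1.27]
14626 [[-0.11733089 -0.13921201  0.02686282]
 [-0.04399351 -0.06798191  0.0310355 ]
 [-0.0016469   0.06774909  0.03940957]]
```

View pics/w24.png

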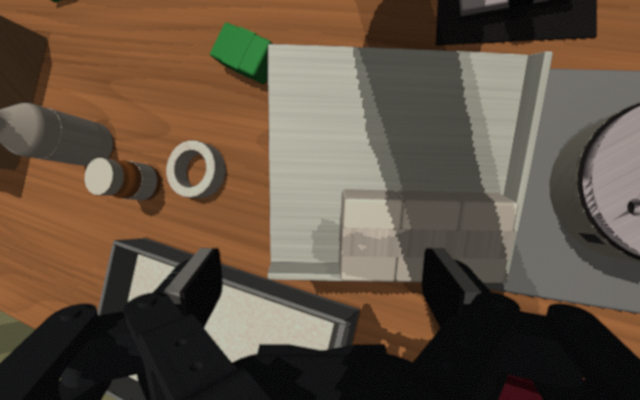

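```bash
python3 - <<'E'
from tray import *
c=cam("wrist"); X=cloud(c); T=(X-C0)@M
for lo in range(-140,0,9):
    m=(T[...,2]>.024)&(T[...,2]<.040)&(T[...,0]<.005)&(T[...,0]>-.12)&(T[...,1]*1000>lo)&(T[...,1]*1000<lo+9)
    if m.sum()>20: print(lo,m.sum(),np.round(np.nanpercentile(T[m][:,0],[1,99])*1000,1),np.round(np.nanmedian(T[m][:,2])*1000,1))
m=(T[...,2]>.024)&(T[...,2]<.040)&(T[...,0]<-.01)&(T[...,0]>-.06)&(T[...,1]<.02)
print(np.nanpercentile(T[m][:,1],[.5,99.5]))
def dn(xyz,yaw):
    z=np.array([np.cos(yaw),np.sin(yaw),0]);y=np.array([0,0,-1.]);return np.array(xyz),Rot.from_matrix(np.c_[np.cross(y,z),y,z])
print(delta(*dn([.43,.22,.30],np.radians(60))))
E
```

```text
-140 976 [-69.2  -1.2] 31.5
-131 966 [-69.2  -1.1] 31.6
-122 948 [-69.   -0.9] 31.5
-113 947 [-68.7  -1.1] 31.4
-104 906 [-68.4  -1.3] 31.2
-95 958 [-68.1  -0.9] 31.0
-86 936 [-68.   -0.2] 31.0
-77 697 [-67.7  -0.9] 30.9
-68 554 [-67.6 -29.2] 31.0
-59 591 [-67.3 -22.1] 30.8
-50 728 [-66.9 -16.9] 30.6
-41 757 [-66.8  -9.5] 30.6
-32 866 [-66.5  -0.5] 30.4
-23 901 [-66.2   1.8] 30.4
-14 791 [-66.    1.9] 30.2
[-0.14018977 -0.005834  ]
(array([-0.2691, -0.0714,  0.2413]), array([ 22.15,  40.6 , -11.74]))
```

Request:
send_rows([
  [[-0.02,-0.02,0.015],[1.5,2,-0.8],0],
  [[-0.055,-0.04,0.045],[4,7,-2.2],0],
  [[-0.095,-0.06,0.08],[7,13,-3.8],0],
  [[-0.135,-0.07,0.115],[10,19,-5.5],0],
  [[-0.175,-0.07,0.15],[13.5,25,-7.2],0],
  [[-0.215,-0.07,0.19],[17,31,-9],0],
  [[-0.25,-0.07,0.22],[20,37,-10.5],0],
  [[-0.269,-0.07,0.241],[22.1,40.6,-11.7],0],
])

```text
t: 49.12
ee_pos: [0.4261, 0.2173, 0.2948]
tool_rot: [-1.538, 0.418, -0.409]
wrist_force: [0.3, -0.2, 0.7]
opening: 0.0853
```

Request:
send_rows([
  [[0,0,0],[0,0,0],0],
  [[0,0,0],[0,0,0],0],
  [[0,0,0],[0,0,0],0],
  [[0,0,0],[0,0,0],0],
])

```text
t: 49.62
ee_pos: [0.4298, 0.217, 0.2961]
tool_rot: [-1.535, 0.418, -0.407]
wrist_force: [-0.2, -1.0, -0.8]
opening: 0.0852
```

```bash
python3 st.py; python3 - <<'E'
from scene import *
c=cam("wrist"); save(c,"w25"); X=cloud(c);z=X[...,2]
m=(np.hypot(X[...,0]-.4155,X[...,1]-.307)<.1)&(z>.02)&(z<.09); print("lid top z",np.nanmedian(z[m]))
print("lid",circ(m,c,.028))
m=m&(z>.055)&(z<.08); print("knob",circ(m,c,.068),np.nanpercentile(z[m],95),X[m].mean(0))
E
```

```text
49.625 [0.4298 0.217  0.2961] F [-0.2 -1.  -0.8] M [0.01 0.   0.04] yaw 59.85 j [ 0.52  0.1  -1.11  1.87  0.09  1.24  0.43]
lid top z 0.02816846907858267
lid [0.4182 0.3059 0.0711]
knob [0.4173 0.3053 0.0155] 0.07107373480690818 [0.41705789 0.30525875 0.0687418 ]
```

View pics/w25.png

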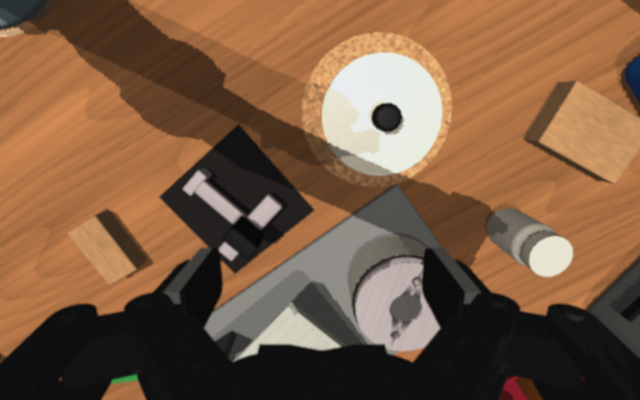

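```bash
python3 - <<'E'
from h import *
print(togo([.4177,.3056,.0375],np.radians(59.8),grasp=False))
E
```

```text
(array([-0.0532,  0.2586,  0.0718]), array([ 0.3 ,  0.07, -0.32]))
```

Request:
send_rows([
  [[-0.02,0.04,0.03],[0,0,0],0],
  [[-0.045,0.09,0.06],[0.1,0,-0.1],0],
  [[-0.053,0.14,0.072],[0.2,0,-0.2],0],
  [[-0.053,0.18,0.072],[0.3,0,-0.3],0],
  [[-0.053,0.2,0.072],[0.3,0,-0.3],0],
  [[-0.053,0.2,0.072],[0.3,0,-0.3],0],
  [[-0.053,0.2,0.072],[0.3,0,-0.3],0],
])

```text
t: 50.55
ee_pos: [0.4194, 0.3066, 0.0978]
tool_rot: [-1.53, 0.41, -0.414]
wrist_force: [-0.7, 0.2, 0.7]
opening: 0.0858
```

```bash
python3 st.py; python3 - <<'E'
from h import *
print(togo([.4177,.3056,.0375],np.radians(59.8),grasp=False))
E
```

```text
50.55 [0.4194 0.3066 0.0978] F [-0.7  0.2  0.7] M [0.05 0.03 0.03] yaw 59.87 j [ 0.11  0.5  -0.97  1.98  0.52  0.93 -0.08]
(array([-0.0011,  0.0603, -0.0019]), array([-0.13,  0.07,  0.15]))
```

Request:
send_rows([
  [[0,0.03,-0.002],[0,0,0],0],
  [[-0.001,0.055,-0.002],[0,0,0],0],
  [[-0.001,0.06,-0.002],[0,0,0],0],
  [[-0.001,0.06,-0.002],[0,0,0],0],
  [[-0.001,0.06,-0.002],[0,0,0],255],
  [[-0.001,0.06,-0.002],[0,0,0],255],
  [[-0.001,0.06,-0.002],[0,0,0],255],
  [[-0.001,0.06,-0.002],[0,0,0],255],
], grip_force=40)

```text
t: 51.55
ee_pos: [0.4166, 0.3049, 0.0369]
tool_rot: [-1.531, 0.41, -0.413]
wrist_force: [0.3, -1.6, 3.9]
opening: 0.0311
```

Request:
send_rows([
  [[0,0,0],[0,0,0],255],
  [[0,0,0],[0,0,0],255],
])

```text
t: 51.8
ee_pos: [0.4166, 0.3049, 0.0369]
tool_rot: [-1.532, 0.41, -0.413]
wrist_force: [-0.8, -1.4, 5.5]
opening: 0.031
```

```bash
python3 st.py
```

```text
51.8 [0.4166 0.3049 0.0369] F [-0.8 -1.4  5.5] M [-0.13  0.1   0.01] yaw 59.93 j [ 0.04  0.58 -0.89  2.02  0.62  0.83 -0.16]
```

Request:
send_rows([
  [[0,-0.03,0],[0,0,0],255],
  [[0,-0.08,0],[0,0,0],255],
  [[0,-0.12,0],[0,0,0],255],
  [[0.03,-0.135,0.02],[0,0,0],255],
  [[0.07,-0.135,0.048],[0,0,0],255],
  [[0.11,-0.135,0.075],[0,0,0],255],
  [[0.15,-0.135,0.102],[0,0,0],255],
  [[0.172,-0.13,0.117],[0,0,0],255],
])

```text
t: 52.8
ee_pos: [0.6261, 0.3179, 0.1644]
tool_rot: [-1.533, 0.413, -0.415]
wrist_force: [-0.2, 0.0, -1.8]
opening: 0.0308
```

Request:
send_rows([
  [[0,0,0],[0,0,0],255],
  [[0,0,0],[0,0,0],255],
  [[0,0,0],[0,0,0],255],
  [[0,0,0],[0,0,0],255],
])

```text
t: 53.3
ee_pos: [0.6225, 0.3201, 0.1667]
tool_rot: [-1.533, 0.409, -0.411]
wrist_force: [-0.0, 0.4, -2.5]
opening: 0.0312
```

```bash
python3 st.py; python3 - <<'E'
from scene import *
o=ctrl.get_obs()
c=cam("wrist"); save(c,"w26"); X=cloud(c);z=X[...,2]
zt=o["ee_pos"][2]+.0191-.028
m=(np.hypot(X[...,0]-o["ee_pos"][0],X[...,1]-o["ee_pos"][1])<.09)&(abs(z-zt)<.006); print("lid top z",np.nanmedian(z[m]),zt)
hsv=cv2.cvtColor(c["p"],cv2.COLOR_RGB2HSV)
vv,uu=np.where(m); print(circ(m&(np.indices(m.shape)[0]<225),c,zt)-np.r_[o["ee_pos"][:2],0])
print(togo([.6242,.2198,.099],np.radians(59.9),grasp=False))
E
```

```text
53.3 [0.6225 0.3201 0.1667] F [-0.   0.4 -2.5] M [0.01 0.   0.01] yaw 60.01 j [ 0.06  0.71 -0.89  1.48  0.57  1.22  0.14]
lid top z 0.15770808421410468 0.1578043096525842
[-0.02500381  0.01559622  0.0474    ]
(array([ 0.0512,  0.0679, -0.086 ]), array([0.03, 0.09, 0.09]))
```

View pics/w26.png

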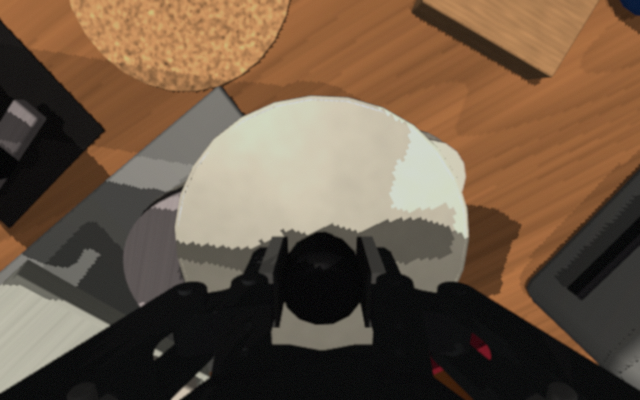

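I slipped a sign on y when I worked out that move. The lid is 0.1 m too far left, 30 mm clear above the jar, and nothing was touched. Moving it across at this height.

Request:
send_rows([
  [[0.015,0,-0.025],[0,0,0],255],
  [[0.035,0,-0.06],[0,0,0],255],
  [[0.051,0,-0.086],[0,0,0],255],
  [[0.051,0,-0.086],[0,0,0],255],
  [[0.051,0,-0.086],[0,0,0],255],
  [[0.051,0,-0.086],[0,0,0],255],
  [[0.051,0,-0.086],[0,0,0],255],
  [[0.051,0,-0.086],[0,0,0],255],
])

```text
t: 54.35
ee_pos: [0.6243, 0.2206, 0.1665]
tool_rot: [-1.532, 0.41, -0.411]
wrist_force: [0.1, 1.0, -3.2]
opening: 0.0309
```

```bash
python3 st.py; python3 - <<'E'
from scene import *
from scipy.optimize import least_squares
o=ctrl.get_obs()
c=cam("wrist"); save(c,"w27"); X=cloud(c);z=X[...,2]
zt=o["ee_pos"][2]+.0191-.028
m=(np.hypot(X[...,0]-o["ee_pos"][0],X[...,1]-o["ee_pos"][1])<.09)&(abs(z-zt)<.006)
# upper edge per column
pts=[]
for u in range(200,450,3):
    v=np.where(m[:,u])[0]
    if len(v) and v[0]<180: pts.append((u,v[0]))
W=at_z(c,np.array(pts,float),zt)[:,:2]
s=least_squares(lambda q:np.hypot(W[:,0]-q[0],W[:,1]-q[1])-.072,o["ee_pos"][:2]).x
print("lid centre",s,"minus tcp",s-o["ee_pos"][:2])
print(togo([.6242,.2198,.099],np.radians(59.9),grasp=False))
E
```

```text
54.35 [0.6243 0.2206 0.1665] F [ 0.1  1.  -3.2] M [ 0.02  0.01 -0.03] yaw 60.0 j [ 0.25  0.64 -0.91  1.59  0.54  1.18  0.27]
lid centre [0.62584431 0.22123405] minus tcp [0.00159065 0.00060996]
(array([ 0.0001,  0.0674, -0.0005]), array([0.02, 0.08, 0.06]))
```

View pics/w27.png

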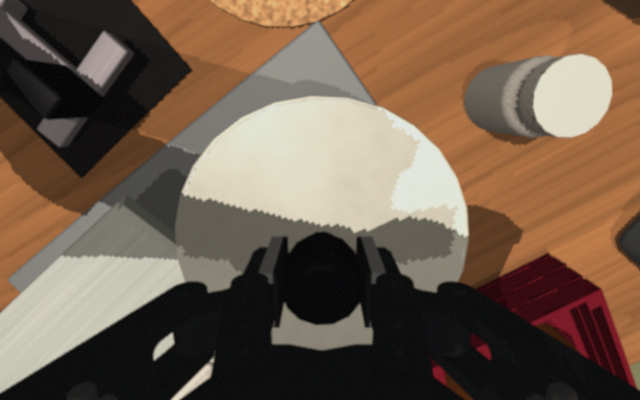

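Request:
send_rows([
  [[0,0.02,-0.001],[0,0,0],255],
  [[0,0.04,-0.001],[0,0,0],255],
  [[0,0.05,-0.001],[0,0,0],255],
  [[0,0.058,-0.001],[0,0,0],255],
  [[0,0.064,-0.001],[0,0,0],255],
  [[0,0.067,-0.001],[0,0,0],255],
  [[0,0.067,-0.001],[0,0,0],255],
])

```text
t: 55.28
ee_pos: [0.6243, 0.2189, 0.0997]
tool_rot: [-1.532, 0.41, -0.413]
wrist_force: [-0.1, -0.5, -2.4]
opening: 0.0311
```

```bash
python3 st.py
```

```text
55.275 [0.6243 0.2189 0.0997] F [-0.1 -0.5 -2.4] M [-0.04 -0.01 -0.03] yaw 59.92 j [ 0.22  0.71 -0.86  1.63  0.6   1.08  0.23]
```

Request:
send_rows([
  [[0,0.001,0],[0,0,0],255],
  [[0,0.001,0],[0,0,0],255],
  [[0,0.001,0],[0,0,0],0],
  [[0,0.001,0],[0,0,0],0],
  [[0,0.001,0],[0,0,0],0],
  [[0,0.001,0],[0,0,0],0],
  [[0,-0.03,0],[0,0,0],0],
  [[0,-0.08,0],[0,0,0],0],
])

```text
t: 56.28
ee_pos: [0.6226, 0.2177, 0.1779]
tool_rot: [-1.535, 0.414, -0.409]
wrist_force: [-0.2, -0.5, 1.0]
opening: 0.0854
```

Request:
send_rows([
  [[0,-0.05,0],[0,0,0],0],
  [[0,-0.1,0],[0,0,0],0],
  [[-0.03,-0.13,-0.03],[0,0,0],0],
  [[-0.06,-0.14,-0.06],[0,0,0],0],
  [[-0.06,-0.14,-0.06],[0,0,0],0],
  [[-0.06,-0.14,-0.06],[0,0,0],0],
  [[-0.06,-0.14,-0.06],[0,0,0],0],
])

```text
t: 57.15
ee_pos: [0.5428, 0.1968, 0.3189]
tool_rot: [-1.532, 0.412, -0.412]
wrist_force: [0.5, -0.0, 0.3]
opening: 0.0856
```

```bash
python3 st.py; python3 - <<'E'
from scene import *
from tray import C0,M
c=cam("wrist"); save(c,"w28"); X=cloud(c);z=X[...,2]
near=np.hypot(X[...,0]-.6247,X[...,1]-.2202)<.1
m=near&(z>.082)&(z<.135)
mt=m&(z<.1); P=X[mt&(np.hypot(X[...,0]-.6247,X[...,1]-.2202)<.06)]
A=np.c_[P[:,:2],np.ones(len(P))]; s=np.linalg.lstsq(A,P[:,2],rcond=None)[0]
print("lid z",np.nanmedian(P[:,2]),"slope",s[:2]); print("lid",circ(m,c,.090))
k=near&(z>.12)&(z<.14); print("knob",circ(k,c,.130))
g=(np.hypot(X[...,0]-.457,X[...,1]-.092)<.05)&(z>.07)&(z<.085); print("grip",g.sum(),np.nanmedian(z[g]))
for r in rect(g,c,.077): print(r)
t=cam("top"); save(t,"t28")
E
```

```text
57.15 [0.5428 0.1968 0.3189] F [ 0.5 -0.   0.3] M [ 0.04 -0.01  0.03] yaw 59.87 j [ 0.44  0.35 -1.06  1.63  0.31  1.34  0.38]
lid z 0.09026030700053889 slope [0.00060229 0.00051058]
lid [0.6249 0.2198 0.0714]
knob [0.6233 0.2199 0.016 ]
grip 705 0.07671558143258245
(array([0.4586, 0.0922]), array([23.5, 40.7]), np.float32(17.5), array([204., 147.]))
```

View pics/w28.png

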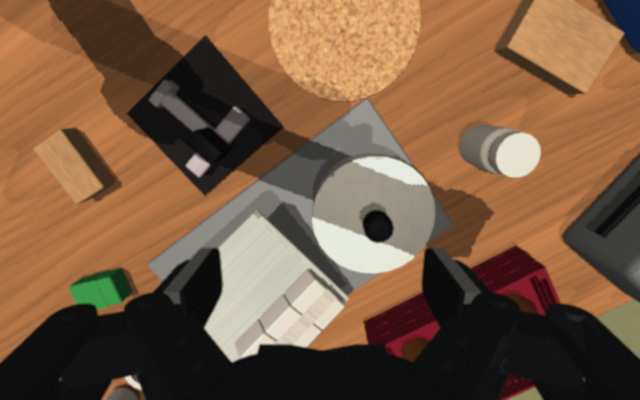

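View pics/t28.png

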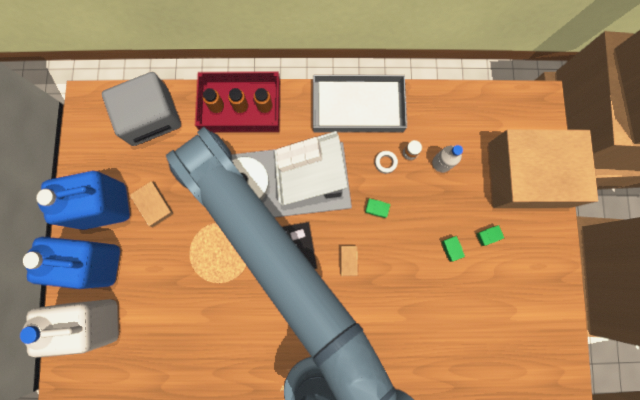

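The lid is level and seated at 90 mm, and the spanner is upright on the mat. In this view the row looks slightly stepped near (300,310), so I'll check it from above the tray.

```bash
python3 - <<'E'
from h import *
print(togo([.63,-.03,.34],np.radians(59.9),grasp=False))
E
```

```text
(array([ 0.1896, -0.0212, -0.1527]), array([ 0.01,  0.  , -0.01]))
```

Request:
send_rows([
  [[0.03,-0.01,-0.02],[0,0,0],0],
  [[0.07,-0.02,-0.06],[0,0,0],0],
  [[0.11,-0.02,-0.09],[0,0,0],0],
  [[0.15,-0.02,-0.12],[0,0,0],0],
  [[0.19,-0.02,-0.15],[0,0,0],0],
  [[0.19,-0.02,-0.15],[0,0,0],0],
  [[0.19,-0.02,-0.15],[0,0,0],0],
  [[0.19,-0.02,-0.15],[0,0,0],0],
])

```text
t: 58.25
ee_pos: [0.6308, -0.0252, 0.3399]
tool_rot: [-1.532, 0.408, -0.409]
wrist_force: [0.2, 0.9, 0.1]
opening: 0.0857
```

```bash
python3 st.py; python3 - <<'E'
from tray import *
c=cam("wrist"); save(c,"w29"); X=cloud(c);T=(X-C0)@M
for lo in range(-144,0,9):
    m=(T[...,2]>.024)&(T[...,2]<.040)&(T[...,0]<.005)&(T[...,0]>-.12)&(T[...,1]*1000>lo)&(T[...,1]*1000<lo+9)
    if m.sum()>20: print(lo,m.sum(),np.round(np.nanpercentile(T[m][:,0],[1,99])*1000,1),np.round(np.nanmedian(T[m][:,2])*1000,1))
E
```

```text
58.25 [ 0.6308 -0.0252  0.3399] F [0.2 0.9 0.1] M [ 0.04  0.01 -0.  ] yaw 60.14 j [ 0.7   0.44 -0.98  1.47  0.36  1.42  0.76]
-144 280 [-69.3  -2.7] 31.3
-135 367 [-69.7  -2. ] 31.7
-126 366 [-69.6  -1.4] 31.6
-117 360 [-69.4  -0.3] 31.5
-108 359 [-69.   -0.1] 31.3
-99 356 [-68.7  -0.9] 31.1
-90 357 [-68.6  -0.1] 31.2
-81 347 [-68.1   0.6] 31.2
-72 349 [-67.9   0.2] 31.0
-63 342 [-67.8  -0.1] 31.0
-54 338 [-67.2   0.7] 30.7
-45 335 [-67.2   1.5] 30.9
-36 330 [-67.3   1.7] 30.8
-27 328 [-66.8   1.1] 30.7
-18 320 [-66.8   1.6] 30.6
-9 114 [-66.1  -1.3] 30.3
```

View pics/w29.png

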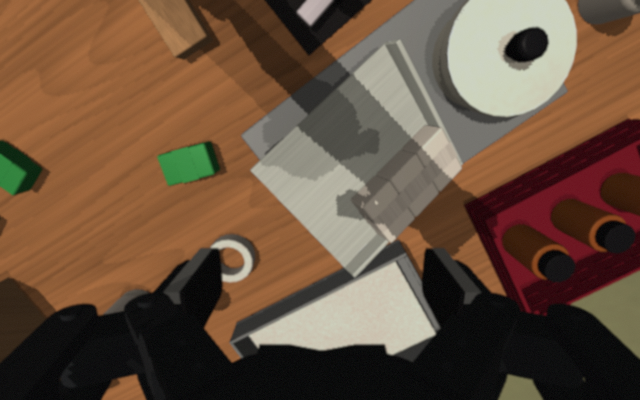

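The row is straight and home: its uphill edge runs from -66 to -70 mm with no step, and its width is 135 mm. The stepped look came from the paper bands. The arm is clear of everything, so I'm handing in.

```bash
python3 - <<'E'
from plant import ctrl
print(ctrl.get_obs()["t"]); print(ctrl.sign_off())
E
```

```text
58.3
the job is handed in; nothing more can be done
None
```

I finished the whole job and handed it in at 58 s of the 200 s allowed; the hand-in gives no verdict, so the result rests on my own checks.

**What I did**
- I stood the lid on the cork mat.
- I put the spanner's pins about 10 mm into the ring's holes and turned the ring until the torque jumped to 5 N m at its stop. Then I eased off until the torque was zero and lifted the spanner out.
- I put the spanner back on its mat and laid all three white blocks on the tray. I never handled the green blocks.
- I put the lid back on the head.

**Last checks**
- **Blocks:** they lie in one straight, close row from the corner, about 135 mm wide. They are home to the end fence within about 3 mm, and no white block is left on the counter.
- **Lid:** its top is at 90.3 mm and level, centred within about 1 mm of the ring's axis.
- **Spanner:** it stands upright about 35 mm from the mat's middle, close to where it started. The limit is 65 mm.
- **Ring:** it was last seen open, just before the lid covered it. I did not measure its angle directly.
- **Other things on the counter:** none look moved in the final pictures, and no unexpected contact force showed in the readings after each move.

**Slips and disagreements**
- I made one sign error carrying the lid back, which took it 0.1 m too far left, about 30 mm clear above the white jar. I corrected it at that height without touching anything.
- The side camera put things about 10 mm off in y compared with the top and wrist cameras, so I relied on the wrist camera.
- My tray model was about 1.3° off in heading. That explains the small drift in the block-edge readings.

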